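# Open the display case at the model railway fair

## Robot

A 6-joint arm with a two-finger parallel gripper is mounted at the origin on the work surface. World frame = base frame: x ahead of the robot, y to its left, z up, the work surface at z = 0. Lengths are in m, angles in rad, forces in N, time in s.
With the tool pointing down it reaches from about 0.35 to 0.975 m from the base axis. Payload 7.1 kg.
Tool frame: the origin (TCP) lies on the front face of the gripper's body, between the roots of the fingers; the fingertips stand 80 mm ahead of it and the grasp point (between the pads) lies bot.grip_point_offset ahead of it (bot.grip_point_offset is the distance from the TCP to the grasp point, in m); z points along the fingers, x is the direction in which the jaws open and shut, and the axes are right-handed (so a half turn about z gives the same grasp; the last joint's range is limited). The gripper opens to 88 mm and grips with 3 to 60 N. Pads are 20 mm wide; open, the fingers measure 115 mm over their backs; the gripper's body (75 mm by 178 mm) begins 61 mm behind the grasp point.
Start: joints at [1.275, 0.423, 1.63, -0, 1.089, -0.019], TCP at [0.171, 0.601, 0.303] pointing down, gripper open.
Joint ranges: [-3, 3], [-0.9, 2.11], [0.09, 2.58], [-1.31, 4.45], [0.11, 2.69], [-2.54, 2.54]. Speed limits (rad/s): [2.39, 2.39, 3.01, 3.14, 3.14, 3.14].

## Interface

Orientations are given as a unit quaternion [x, y, z, w].
In Python, from bench import bot gives the robot as it stands.
- The arm moves only by the tool apply_moves, never from a script. Its argument "deltas" is a list of rows, each a list of 7 numbers: the opening, from 0 (shut) to 1 (fully open), then the shift along the tool's x, y, z normalised to -1 to 1, where 1 is 0.25 m, then the turn, a rotation vector about the tool's x, y, z normalised to -1 to 1, where 1 is 120 degrees. A call has 1 to 12 rows; each row is the pose to reach, as a shift and turn from the pose commanded when the call began, along the tool's axes at that moment; what a row does not reach only later rows make up. A row lasts 1/8 s, in which the tool goes at most 62.5 mm and 10.7 degrees, less where a joint would pass 70% of its speed; a pose out of reach is approached as far as the arm can. A call with a number of a shift or a turn outside -1 to 1 is refused whole. A call with a gripper value outside its range is refused whole. The fingers move at their own pace and stop on an object; "squeeze" is the grip in N (left out, the last holds). Time passes only in rows, so rows that repeat a pose let the fingers close. It gives the time, the measured TCP pose, the force and the opening at its end, in the units of the state.
- bot.read_state(): the state, without advancing time (a new reading comes with each control period).
- bot.camera(name): name is "scene" or "top" or "wrist"; returns the picture (400x640x3 uint8, red, green, blue); there is no depth.
- bot.camera_info(name): a dict with "vertical_fov" (degrees; the focal length in pixels is half the picture's height over the tangent of half this angle, whatever the lens; pixels are square), "cx", "cy" (the principal point, pixels), "k1" (the pictures are not rectified: a ray, as slopes to the right and down, at radius r is drawn at 1 + k1 r^2 times it, then the intrinsics apply), "extrinsics" (4x4, takes a point from world to camera coordinates); the wrist camera has in their place "tool_from_camera" (4x4, takes a point from camera to tool coordinates, whose origin is the TCP and whose axes are the tool frame's). Camera axes: x right, y down, z forward; pixel columns grow to the right and rows downward; lengths in m; the calibration is good to about 2 mm. A picture is of the moment at which its call begins: read the wrist's pose just before it. camera_info takes no time and is no camera call.
- bot.close_job(): hands the job in, once; it reports no verdict.
The state is a dict: "t": time; "joints": joint angles; "joint_vel": joint speeds; "joint_torque": joint torques, N m; "eef_pos": TCP position; "eef_rot": TCP orientation; "ft_force": force on the tool from outside, world axes, zero at the start; "ft_torque": the same for the moment, N m; "finger_gap": finger opening in m.
Only numpy, scipy, OpenCV 4.12 (cv2) and the standard library are available. Lean on these libraries where they do the work, as an engineer would, in place of code of your own. Each camera call takes 0.05 s, during which the arm holds its last target.

## Task

Open the display case for the day: pull its bifold door by the bar handle until both panels are folded right back, as far as they go. Press the open padlock's shackle down into its body until it clicks shut, so that the lock stays safe on its staple, and leave the models, boxes and other things standing around the case where they are.

Things in the scene. Friction and masses are not known exactly. Their poses are not given: they have to be found in the camera images.
- case: Glass counter-top display case, 440 mm wide, 330 high, 250 deep behind its door; fixed. Origin: on the table under the middle of the shut door. Its +x points into the case (the door side faces -x, to the robot), +y to the left seen facing the door, z up. A base board 30 mm high runs under it and stands out 100 mm before the door as a sill.
- pelmet (a point): Lower front edge, at mid-length, of the pelmet that covers the door's track: 350 mm long, overhanging to 36 mm in front of the case's origin, underside at 296 mm, top at 330 mm. A gripper pointing straight down cannot reach the handle past it; one tilted 25 to 45 degrees (fingers pointing down and into the case) can. It ends 35 mm to the left of the padlock's middle.
- bifold (a joint): Fold angle a of the two-panel door, rad: 0 = shut, panels flat in one plane; 1.45 = the stop, panels folded together, standing out from the case. Panels: aluminium frame, clear, each 160 wide, 252 high (36 to 288 mm up), 14 mm thick. Light friction, a few newtons at the handle; stays where left, no spring or catch. Starts shut or slightly ajar (up to 0.15).
- pivot (a point): On the fixed upright pin at the left (+y) end of the door, half-way up the panels; at (0.007, 0.160) in the case's frame. The pivot panel turns about it, its fold edge coming out towards the robot.
- fold (a point): On the hinge line between the two panels (on their back faces), half-way up; at (0.007 - 0.16 sin a, 0.16 - 0.16 cos a) in the case's frame. Its frame is the lead panel's, turned by +a about z from the case's.
- free_edge (a point): On the free upright edge of the lead panel (back face), half-way up; its roller runs in the straight track, so it stays at (0.007, 0.16 - 0.32 cos a) in the case's frame and runs to the left as the door folds.
- pull: D handle on the lead panel near the fold: dark steel upright bar 12 mm thick, 116 mm between its feet. Origin: bar's middle, 170 mm up, 38 mm off the panel's front face (52 mm off its back), 45 mm from the fold. x from front to back through the panel, z up, turning with it: it is at fold + 0.052(-cos a, -sin a) + 0.045(sin a, -cos a); shut: (-0.045, -0.045) in the case's frame.
- shackle (a joint): How far the padlock's shackle is pressed in, m: 0 = open (raised), 0.014 = fully in and locked. A hidden spring pawl resists with about 11 N at once, easing over the first half of the travel; past about 7 mm it snaps home by itself and stays. Let go before that, it springs up again. So push through at least 16 N if need be, not just to first touch.
- bow (a point): Top of the shackle's bow, at its middle, 111 mm above the sill (141 mm above the table) when open, 14 mm less when locked; at (-0.042, -0.205) in the case's frame. The shackle is a round steel U, bar 10 mm, 54 mm over its legs, in the plane of the case's x and z axes; it is pressed straight down.
- padlock: The brass padlock's body, 68 (x) x 30 (y) x 56 mm high, standing upright on the sill to the right of the door, kept there by the staple that its shackle passes over. Origin: middle of its underside. Behind it is the upright stile of the case, 52 mm from its middle; the case rises to 330 mm there, so tilt the tool here too.
- loco_mid (a point): Bystander: a black model steam locomotive, 190 x 56 x 100 mm; loose. This point is at its middle, 50 mm above its underside.
- tender_mid (a point): Bystander: a black model coal tender, 120 x 48 x 75 mm; loose. This point is at its middle, 35 mm above its underside.
- red_carton_mid (a point): Bystander: a plain red carton standing upright, 60 x 60 x 95 mm; loose. This point is at its middle, 47 mm above its underside.
- spool_mid (a point): Bystander: a black wire spool standing on its flange, 64 mm across, 48 mm high; loose. This point is at its middle, 24 mm above its underside.
- flat_box_mid (a point): Bystander: a flat lidded cream cardboard box, 204 x 244 x 44 mm; loose. This point is at its middle, 22 mm above its underside.
- mug_mid (a point): Bystander: a white mug, 80 mm across, 95 mm high, handle to its +y, standing on the flat box; loose. This point is at its middle, 47 mm above its underside.
- wheel_tray_mid (a point): Bystander: a clear tray with four wheelsets, 130 x 90 x 25 mm; loose. This point is at its middle, 12 mm above its underside.

How it is judged:
On the way, in this order (a step that is already met when the one before it is completed fails the run):
1. the door is being drawn open by its handle (fingers on the bar, door part-way) (contact force between the fingers and pull above 0.3 N and value of joint bifold between 0.3 and 1.25 rad), for 0.1 s.
2. the door is folded right back (value of joint bifold above 1.3 rad), for 0.2 s.
At the end, for the whole second after the job is handed in: The bifold door is folded back to at least 1.3 rad (its stop is at 1.45) and at rest, and the padlock's shackle is at least 11 mm in (locked; full travel 14 mm). The bystanders stand within 30 mm of where they began (value of joint bifold above 1.3 rad and velocity of joint bifold between -0.05 and 0.05 rad/s and value of joint shackle above 0.011 m); the robot touches nothing.
It fails at once if one of the things standing around the case is moved more than 30 mm (distance of any of loco_mid, tender_mid, red_carton_mid, spool_mid, flat_box_mid, mug_mid, wheel_tray_mid from where it was at the start of the episode above 0.03 m).
It also fails if it takes over 48 s, if anything falls off the work surface, if the arm or the gripper's body presses on something with over 40 N, if the wrist force passes 120 N, or if a joint passes its speed limit or range.

## Working session

There is one attempt and no reset: what is moved stays moved. The work goes in short steps, Python scripts to look and compute and a tool call to move; the robot and the scene stay as the last step left them, time stands still between calls to the robot, and variables do not carry over. Pictures are saved under pics/ and viewed, and the job is handed in when it is done.

Besides the shell and the picture viewer there is one more tool, called after "Emit:" as a command line: name --pt "numbers of a row" for each row, then --argument value for the rest. apply_moves: Moves the arm, as the interface text tells. Its arguments: {"type":"object","properties":{"deltas":{"type":"array"},"squeeze":{"type":"number"}},"required":["deltas"]}

```bash
ls; mkdir -p pics; python3 - <<'E'
from bench import bot
import cv2
s=bot.read_state(); print(s)
print(bot.grip_point_offset)
for n in ["scene","top","wrist"]:
    print(n,bot.camera_info(n))
    cv2.imwrite(f"pics/{n}0.png",bot.camera(n)[:,:,::-1])
E
```

```text
pics
{'t': 0.0, 'joints': array([ 1.27499298e+00,  4.23850606e-01,  1.63068202e+00,  7.38813771e-06,
        1.08861162e+00, -1.89807245e-02]), 'joint_vel': array([-0.00072304, -0.00034579,  0.00178612,  0.00038183, -0.00031446,
        0.00067419]), 'joint_torque': array([ 1.05938001e-03, -5.44605732e+01, -2.73679286e+01,  6.45125401e-02,
        2.25937483e-02, -6.14262603e-05]), 'eef_pos': array([0.17064825, 0.60079984, 0.30189865]), 'eef_rot': array([ 7.97904493e-01,  6.02783392e-01, -6.29695559e-04,  4.53157161e-04]), 'ft_force': array([-0.20999667,  0.20931241, -0.2225953 ]), 'ft_torque': array([-0.01806622, -0.03610077,  0.03640085]), 'finger_gap': 0.08762753393731586}
0.0613
scene {'vertical_fov': 47.367983449389705, 'cx': 322.3707593311461, 'cy': 198.74908722675238, 'k1': -0.1044537467640001, 'extrinsics': array([[ 0.80746839, -0.58987954,  0.0060766 , -0.39937194],
       [-0.55745304, -0.76636951, -0.31925519,  0.31424766],
       [ 0.19297902,  0.25440106, -0.9476493 ,  1.32775773],
       [ 0.        ,  0.        ,  0.        ,  1.        ]])}
top {'vertical_fov': 44.08616913771335, 'cx': 313.28161917472397, 'cy': 189.18432136772248, 'k1': -0.05104174098562009, 'extrinsics': array([[-0.01194588, -0.99986698, -0.01110522, -0.0051713 ],
       [-0.98108621,  0.01386591, -0.19307404,  0.48455536],
       [ 0.19320234,  0.00858874, -0.98112134,  1.39511833],
       [ 0.        ,  0.        ,  0.        ,  1.        ]])}
wrist {'vertical_fov': 65.96969987547384, 'cx': 315.79006563921916, 'cy': 198.51476176633165, 'k1': -0.0424287980244331, 'tool_from_camera': array([[ 9.99999819e-01, -5.36333532e-04,  2.70971836e-04,
         1.01985574e-03],
       [ 4.32345688e-04,  9.55367770e-01,  2.95418749e-01,
        -8.10700983e-02],
       [-4.17320740e-04, -2.95418579e-01,  9.55367829e-01,
        -8.19631968e-02],
       [ 0.00000000e+00,  0.00000000e+00,  0.00000000e+00,
         1.00000000e+00]])}
```

View pics/scene0.png

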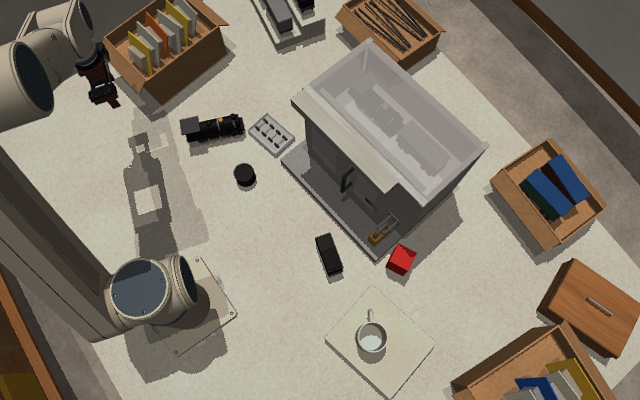

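View pics/top0.png

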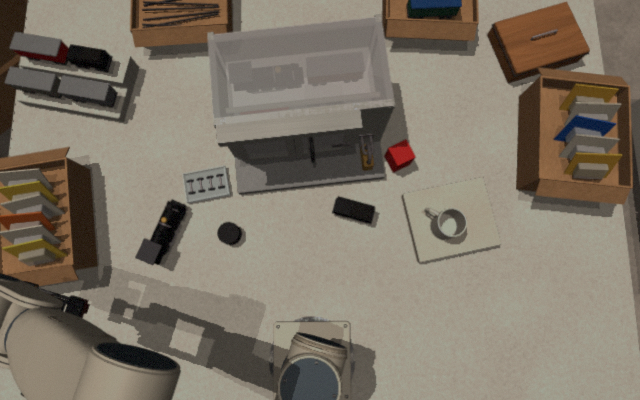

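View pics/wrist0.png

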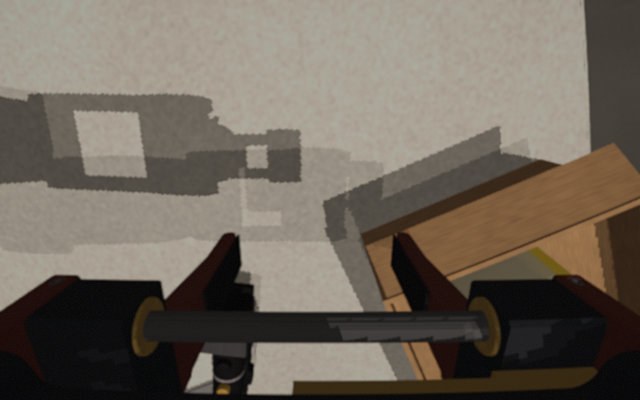

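```bash
python3 - <<'E'
import cv2
a=cv2.imread("pics/scene0.png")[30:270,270:500]; cv2.imwrite("pics/sc_z.png",cv2.resize(a,None,fx=2.5,fy=2.5,interpolation=cv2.INTER_CUBIC)[:600])
a=cv2.imread("pics/top0.png")[10:200,200:420]; cv2.imwrite("pics/tp_z.png",cv2.resize(a,None,fx=3,fy=3,interpolation=cv2.INTER_CUBIC))
E
```

```text
(no output)
```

View pics/sc_z.png

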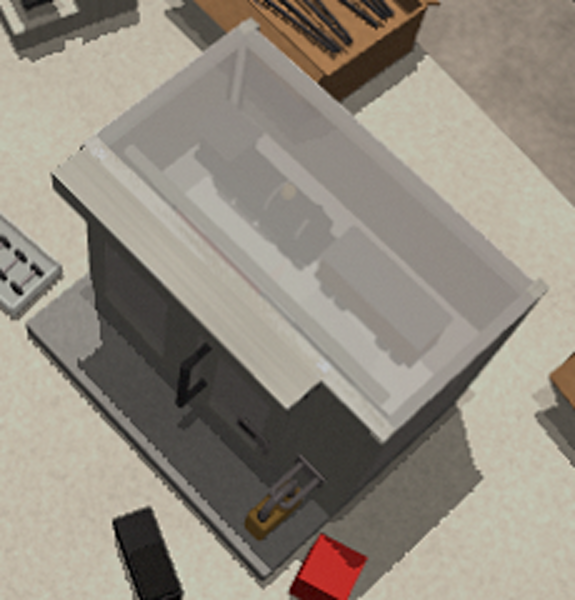

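View pics/tp_z.png

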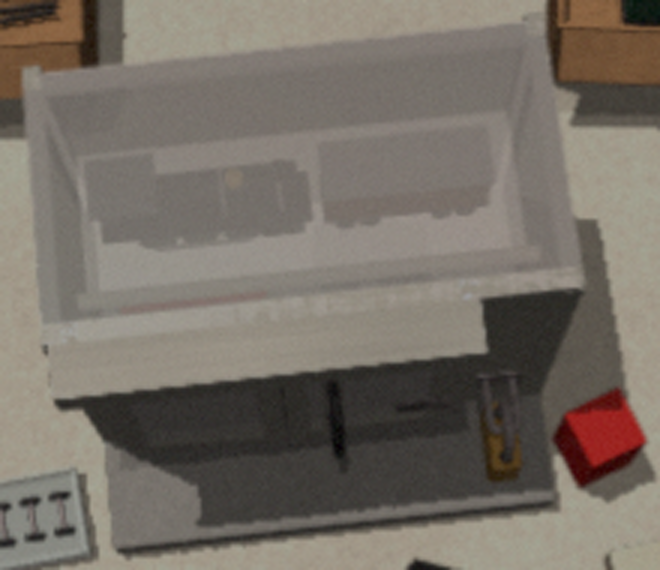

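```bash
cat > h.py <<'E'
import numpy as np, cv2, json
from bench import bot
from scipy.spatial.transform import Rotation as R
from scipy.optimize import least_squares
def K(n):
    c=bot.camera_info(n); f=200/np.tan(np.radians(c["vertical_fov"])/2)
    return c,np.array([[f,0,c["cx"]],[0,f,c["cy"]],[0,0,1]]),np.array([c["k1"],0,0,0,0.])
def proj(n,P,pose=None):
    c,k,d=K(n)
    if n=="wrist":
        T=np.eye(4);T[:3,:3]=R.from_quat(pose[1]).as_matrix();T[:3,3]=pose[0]
        E=np.linalg.inv(T@c["tool_from_camera"])
    else:E=c["extrinsics"]
    return cv2.projectPoints(np.atleast_2d(np.float64(P)),cv2.Rodrigues(E[:3,:3])[0],E[:3,3],k,d)[0][:,0]
def ray(n,uv):
    c,k,d=K(n);E=c["extrinsics"]
    p=cv2.undistortPoints(np.float64([[uv]]),k,d)[0,0]
    o=-E[:3,:3].T@E[:3,3]; return o,E[:3,:3].T@np.array([p[0],p[1],1])
def atz(n,uv,z):
    o,v=ray(n,uv); return o+v*(z-o[2])/v[2]
def c2w(q,P):
    P=np.atleast_2d(np.float64(P)); Rz=R.from_euler('z',q[2]).as_matrix()
    return P@Rz.T+np.array([q[0],q[1],0])
E
python3 - <<'E'
from h import *
L=[(-.1,.22,.03),(-.1,-.22,.03),(.25,.22,.33),(.25,-.22,.33),(0,-.22,.33),(-.036,.18,.33),(-.036,-.17,.33)]
S=[(281.2,161.2),(374.8,260),(370,40),(488,144),(424,205.2),(291.2,101.2),(386,190.8)]
T=[(240,191.7),(385,175),(210,32.7),(380,16),(392.7,106),(217.3,141.7),(362.3,127.3)]
def f(q): P=c2w(q,L); return np.concatenate([(proj("scene",P)-S).ravel(),(proj("top",P)-T).ravel()])
r=least_squares(f,[.6,0,0],loss="soft_l1"); print(r.x); print(f(r.x).reshape(-1,2).round(1))
q=r.x; np.save("case.npy",q)
for n,p in dict(pull=(-.045,-.045,.17),pulltop=(-.045,-.045,.228),pullbot=(-.045,-.045,.112),bow=(-.042,-.205,.141),stop=(-.042,-.205,.03)).items():
    w=c2w(q,p); print(n,w,proj("scene",w),proj("top",w))
for n,uv,z in [("red",(401,155),.08),("tender",(354,210),.07)]: print(n,atz("top",uv,z))
E
```

```text
[0.60532425 0.00955342 0.0945838 ]
[[-1.8 -4.4]
 [-0.  -0.8]
 [-1.7 -3.9]
 [-0.3  0.9]
 [-4.5  2.1]
 [ 7.6  3.9]
 [ 8.2 11.1]
 [-4.5 -0.5]
 [-2.   0.4]
 [-4.3  0.3]
 [-0.8 -1. ]
 [ 0.5  2. ]
 [12.1 -2.1]
 [12.4 -3.1]]
pull [[ 0.56477531 -0.03949537  0.17      ]] [[351.5379265  189.89293912]] [[322.76672095 151.18062451]]
pulltop [[ 0.56477531 -0.03949537  0.228     ]] [[352.99062074 182.52240681]] [[322.93889307 145.17660414]]
pullbot [[ 0.56477531 -0.03949537  0.112     ]] [[350.20441837 196.65180603]] [[322.60844934 156.69599585]]
bow [[ 0.58287276 -0.19849689  0.141     ]] [[390.8523825  233.64774079]] [[379.92522539 146.88740379]]
stop [[ 0.58287276 -0.19849689  0.03      ]] [[385.33566668 242.78515375]] [[375.43935219 157.15770436]]
red [ 0.57512534 -0.26657889  0.08      ]
tender [ 0.41790383 -0.12691901  0.07      ]
```

```bash
python3 - <<'E'
from h import *
L=np.array([(-.1,.22,.03),(-.1,-.22,.03),(.25,.22,.33),(.25,-.22,.33),(0,-.22,.33),(-.036,.18,.33),(-.036,-.17,.33)])
S=[(281.2,161.2),(374.8,260),(370,40),(488,144),(424,205.2),(291.2,101.2),(386,190.8)]
T=[(240,191.7),(385,175),(210,32.7),(380,16),(392.7,106),(217.3,141.7),(362.3,127.3)]
def f(q):
    M=L.copy(); M[:5,1]+=q[3]; M[4,0]+=q[4]
    P=c2w(q,M); return np.concatenate([(proj("scene",P)-S).ravel(),(proj("top",P)-T).ravel()])
r=least_squares(f,[.6,0,0,0,0],loss="soft_l1"); print(r.x); print(f(r.x).reshape(-1,2).round(1))
q=r.x; np.save("case.npy",q)
for n,p in dict(pull=(-.045,-.045,.17),pulltop=(-.045,-.045,.228),pullbot=(-.045,-.045,.112),bow=(-.042,-.205,.141),stop=(-.042,-.205,.03)).items():
    w=c2w(q,p); print(n,w,proj("scene",w),proj("top",w))
for n,w in (("sc",("scene",270,30,2.5)),("tp",("top",200,10,3))):
    im=cv2.imread(f"pics/{n}_z.png")
    def px(p): return (proj(w[0],c2w(q,p))[0]-[w[1],w[2]])*w[3]
    for col,a in ((( 0,0,255),0),((0,255,0),.1)):
        f=np.array([.007-.16*np.sin(a),.16-.16*np.cos(a)]); h=f+.052*np.array([-np.cos(a),-np.sin(a)])+.045*np.array([np.sin(a),-np.cos(a)])
        cv2.line(im,*[tuple(map(int,px((*h,z)))) for z in (.112,.228)],col,1)
    for z in (.03,.141): cv2.circle(im,tuple(map(int,px((-.042,-.205,z)))),4,(255,0,0),1)
    cv2.imwrite(f"pics/{n}_o.png",im)
E
```

```text
[ 0.60121559  0.03867639  0.09795182 -0.03436449  0.00975472]
[[-1.2 -2.9]
 [ 1.1  0.6]
 [-1.2 -2.6]
 [ 0.8  2.1]
 [-0.3  1.1]
 [-0.3 -3. ]
 [-0.5  2.6]
 [-2.7 -0. ]
 [-0.2  0.4]
 [-2.6  0.8]
 [ 0.8 -1. ]
 [ 2.  -1.9]
 [ 0.   0. ]
 [ 0.3 -1.5]]
pull [[ 0.56083209 -0.01050869  0.17      ]] [[344.12262409 182.7668924 ]] [[312.08032721 152.74219502]]
pulltop [[ 0.56083209 -0.01050869  0.228     ]] [[345.23271775 175.11592194]] [[311.77850707 146.80461217]]
pullbot [[ 0.56083209 -0.01050869  0.112     ]] [[343.10303221 189.78701284]] [[312.35756132 158.19627458]]
bow [[ 0.57946495 -0.16944835  0.141     ]] [[383.37308912 226.15181158]] [[369.49724308 148.21433407]]
stop [[ 0.57946495 -0.16944835  0.03      ]] [[378.45693946 235.82823117]] [[365.77454218 158.39337891]]
```

View pics/sc_o.png

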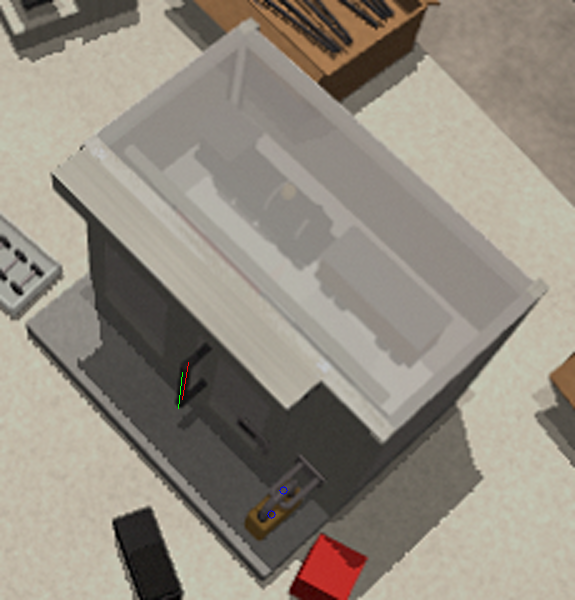

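View pics/tp_o.png

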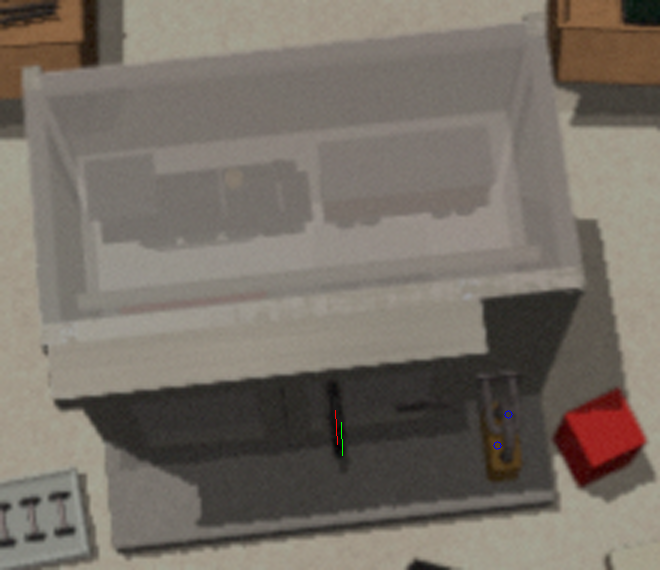

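```bash
cat >> h.py <<'E'
def target(th,tilt,flip=False,yaw0=None):
    """tool rotation: fingers pointing azimuth th(world), tilted from vertical; x ~ +y (left) unless flip"""
    z=np.array([np.sin(tilt)*np.cos(th),np.sin(tilt)*np.sin(th),-np.cos(tilt)])
    x=np.array([-np.sin(th),np.cos(th),0])*(-1 if flip else 1)
    return np.column_stack([x,np.cross(z,x),z])
def wrist(Rm,q1,A):
    M=R.from_euler('ZY',[q1,A]).as_matrix().T@Rm@R.from_euler('z',-np.pi).as_matrix()
    out=[]
    q5=np.arccos(np.clip(M[2,2],-1,1)); q4=np.arctan2(M[1,2],M[0,2]); q6=np.arctan2(M[2,1],-M[2,0])
    w=lambda a:(a+np.pi)%(2*np.pi)-np.pi
    return [np.round([w(q4),q5,w(q6)],2),np.round([w(q4+np.pi),-q5,w(q6+np.pi)],2)]
E
python3 - <<'E'
from h import *
s=bot.read_state(); q=s["joints"]
print(wrist(R.from_quat(s["eef_rot"]).as_matrix(),q[0],q[1]+q[2]),q)
for flip in (0,1):
  for th in (0.1,.5,.9,1.2,1.5):
    for A in (1.6,1.8,2.1):
      print(flip,th,A,wrist(target(th,.65,flip),0.05,A)[0])
E
```

```text
[array([ 0.  ,  1.09, -0.02]), array([-3.14, -1.09,  3.12])] [ 1.27500579e+00  4.23667410e-01  1.63045379e+00  2.97700929e-05
  1.08859338e+00 -1.90253941e-02]
0 0.1 1.6 [ 0.04  0.89 -1.63]
0 0.1 1.8 [ 0.05  0.69 -1.65]
0 0.1 2.1 [ 0.08  0.39 -1.68]
0 0.5 1.6 [ 0.33  0.97 -2.13]
0 0.5 1.8 [ 0.38  0.78 -2.22]
0 0.5 2.1 [ 0.57  0.51 -2.45]
0 0.9 1.6 [ 0.53  1.13 -2.55]
0 0.9 1.8 [ 0.59  0.96 -2.67]
0 0.9 2.1 [ 0.75  0.73 -2.92]
0 1.2 1.6 [ 0.61  1.3  -2.82]
0 1.2 1.8 [ 0.66  1.14 -2.94]
0 1.2 2.1 [0.78 0.91 3.11]
0 1.5 1.6 [ 0.65  1.47 -3.06]
0 1.5 1.8 [0.67 1.32 3.1 ]
0 1.5 2.1 [0.75 1.09 2.89]
1 0.1 1.6 [0.04 0.89 1.51]
1 0.1 1.8 [0.05 0.69 1.49]
1 0.1 2.1 [0.08 0.39 1.46]
1 0.5 1.6 [0.33 0.97 1.01]
1 0.5 1.8 [0.38 0.78 0.92]
1 0.5 2.1 [0.57 0.51 0.7 ]
1 0.9 1.6 [0.53 1.13 0.59]
1 0.9 1.8 [0.59 0.96 0.47]
1 0.9 2.1 [0.75 0.73 0.22]
1 1.2 1.6 [0.61 1.3  0.32]
1 1.2 1.8 [0.66 1.14 0.2 ]
1 1.2 2.1 [ 0.78  0.91 -0.03]
1 1.5 1.6 [0.65 1.47 0.08]
1 1.5 1.8 [ 0.67  1.32 -0.05]
1 1.5 2.1 [ 0.75  1.09 -0.25]
```

```bash
cat >> h.py <<'E'
def delta(P,Rm,Rt,Pt):
    d=Rm.T@(np.asarray(Pt)-P); rv=R.from_matrix(Rm.T@Rt).as_rotvec()
    return np.r_[d/.25, rv/np.radians(120)].round(3)
def cur():
    s=bot.read_state(); return s["eef_pos"],R.from_quat(s["eef_rot"]).as_matrix(),s
def hand(a):
    f=np.array([.007-.16*np.sin(a),.16-.16*np.cos(a)])
    return f+.052*np.array([-np.cos(a),-np.sin(a)])+.045*np.array([np.sin(a),-np.cos(a)])
E
python3 - <<'E'
from h import *
P,Rm,s=cur()
R1=target(np.radians(-6-90),0,False)   # x yaw = th+90
print(Rm.round(2),R1.round(2))
print("w1",delta(P,Rm,R1,[.40,.25,.42]))
q=np.load("case.npy")
H=c2w(q,(*hand(0.03),.16))[0]; R2=target(q[2],np.radians(40),True)
P2=H-R2[:,2]*.1613
print("w2",P2,delta(np.array([.4,.25,.42]),R1,R2,P2))
E
```

```text
[[ 0.27  0.96 -0.  ]
 [ 0.96 -0.27 -0.  ]
 [-0.   -0.   -1.  ]] [[ 0.99 -0.1  -0.  ]
 [-0.1  -0.99 -0.  ]
 [ 0.    0.   -1.  ]]
w1 [-1.1    1.266 -0.47   0.     0.     0.668]
w2 [ 0.45438129 -0.02244381  0.28356297] [0.33  1.061 0.546 0.279 0.227 0.625]
```

Emit:
apply_moves --pt "1 -0.3 0.3 -0.4 0 0 0.08" --pt "1 -0.6 0.6 -0.47 0 0 0.25" --pt "1 -0.9 0.9 -0.47 0 0 0.4" --pt "1 -0.9 0.9 -0.47 0 0 0.55" --pt "1 -0.9 0.9 -0.47 0 0 0.67" --pt "1 -0.9 0.9 -0.47 0 0 0.67" --pt "1 -0.9 0.9 -0.47 0 0 0.67" --pt "1 -0.9 0.9 -0.47 0 0 0.67"

```text
t: 1.15
eef_pos: [0.326, 0.3226, 0.4203]
eef_rot: [0.998, -0.058, 0.0, -0.0]
ft_force: [0.4, 0.3, 0.2]
finger_gap: 0.0879
```

```bash
python3 - <<'E'
from h import *
P,Rm,s=cur(); print(P,s["joints"].round(2),Rm.round(2))
q=np.load("case.npy")
H=c2w(q,(*hand(0.03),.16))[0]; R2=target(q[2],np.radians(40),True)
P2=H-R2[:,2]*.1613
print("w2",P2,delta(P,Rm,R2,P2))
# lookout near padlock
P3=c2w(q,(-.16,-.15,.36))[0]; R3=target(q[2],np.radians(15),True)
print("w3",P3,delta(P,Rm,R3,P3))
E
```

```text
[0.32596306 0.32259739 0.42028433] [ 0.75  0.04  1.85 -0.    1.25  0.87] [[ 0.99 -0.11  0.  ]
 [-0.11 -0.99  0.  ]
 [ 0.   -0.   -1.  ]]
w2 [ 0.45438129 -0.02244381  0.28356297] [0.669 1.312 0.547 0.28  0.226 0.62 ]
w3 [ 0.45665183 -0.12625183  0.36      ] [0.726 1.723 0.241 0.105 0.085 0.644]
```

Emit:
apply_moves --pt "1 0.2 0.25 0.0 0 0 0.08" --pt "1 0.4 0.5 0.1 0.05 0.04 0.16" --pt "1 0.5 0.75 0.2 0.1 0.08 0.25" --pt "1 0.5 1.0 0.2 0.14 0.12 0.34" --pt "1 0.5 1.0 0.2 0.19 0.15 0.43" --pt "1 0.5 1.0 0.2 0.23 0.19 0.52" --pt "1 0.5 1.0 0.2 0.28 0.226 0.62" --pt "1 0.5 1.0 0.2 0.28 0.226 0.62" --pt "1 0.5 1.0 0.2 0.28 0.226 0.62"

```text
t: 2.28
eef_pos: [0.422, 0.0611, 0.3698]
eef_rot: [0.697, -0.63, 0.229, -0.255]
ft_force: [-0.2, -0.7, 0.6]
finger_gap: 0.0878
```

```bash
python3 - <<'E'
from h import *
P,Rm,s=cur(); print(P,s["joints"].round(2),Rm.round(2))
for n in ["scene","top","wrist"]: cv2.imwrite(f"pics/{n}1.png",bot.camera(n)[:,:,::-1])
E
```

```text
[0.42196271 0.06107585 0.36977099] [ 0.12 -0.16  2.29 -0.04  0.31  1.63] [[ 0.1  -0.76  0.64]
 [-0.99 -0.08  0.07]
 [-0.   -0.64 -0.77]]
```

View pics/wrist1.png

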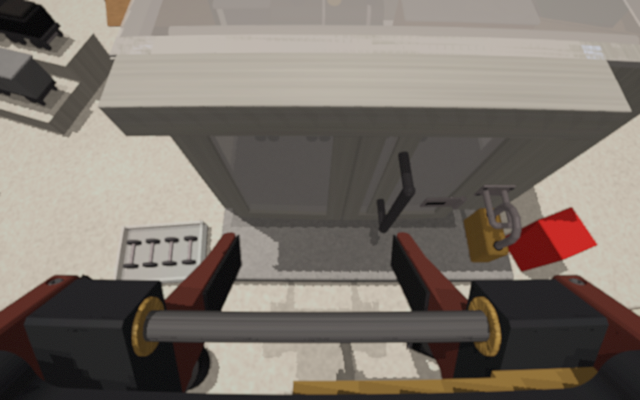

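View pics/scene1.png

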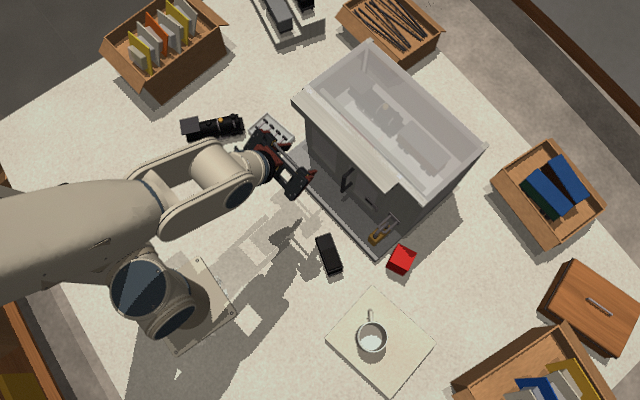

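```bash
python3 - <<'E'
from h import *
P,Rm,s=cur(); q=np.load("case.npy"); pose=(s["eef_pos"],s["eef_rot"])
im=cv2.imread("pics/wrist1.png")
im=cv2.resize(im[80:300,90:640],None,fx=1.45,fy=1.45,interpolation=cv2.INTER_CUBIC)
px=lambda p:tuple(int(v) for v in (proj("wrist",c2w(q,p),pose)[0]-[90,80])*1.45)
for col,a in (((0,0,255),0),((0,255,0),.1)):
    h=hand(a); cv2.line(im,px((*h,.112)),px((*h,.228)),col,1)
for p in [(-.042,-.205,.141),(-.042,-.205,.03),(-.036,.18,.296),(-.036,-.17,.296),(-.036,-.17,.33),(-.036,.18,.33),(-.1,-.254,.03),(-.1,.186,.03),(-.076,-.22,.086),(-.076,-.19,.086)]:
    cv2.circle(im,px(p),3,(255,0,0),1)
cv2.imwrite("pics/w1o.png",im)
for p in [(*hand(0),.112),(*hand(0),.228),(-.042,-.205,.141)]: print(proj("wrist",c2w(q,p),pose))
E
```

```text
[[384.05439109 225.34706905]]
[[409.71540186 186.78124655]]
[[520.32975955 216.05692595]]
```

View pics/w1o.png

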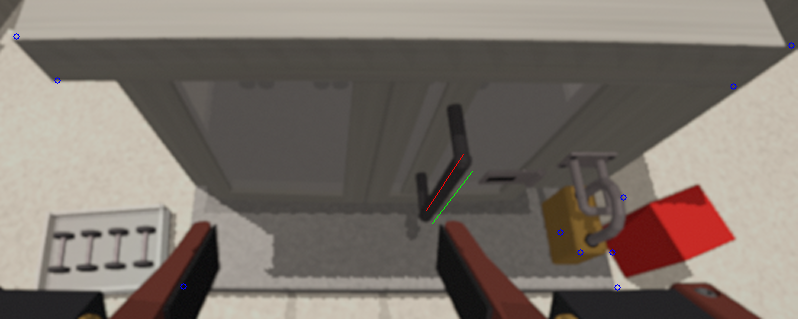

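```bash
python3 - <<'E'
from h import *
P,Rm,s=cur(); q=np.load("case.npy"); pose=(s["eef_pos"],s["eef_rot"])
im=cv2.imread("pics/wrist1.png")
im=cv2.resize(im[160:290,430:610],None,fx=4.4,fy=4.4,interpolation=cv2.INTER_CUBIC)
px=lambda p:tuple(int(v) for v in (proj("wrist",c2w(q,p),pose)[0]-[430,160])*4.4)
for x in (-.076,-.008):
  for y in (-.22,-.19):
    cv2.line(im,px((x,y,.03)),px((x,y,.086)),(255,0,0),1)
t=np.linspace(0,np.pi,15)
pts=[px((-.042-.022*np.cos(k),-.205,.114-.0+.022*np.sin(k))) for k in t]
cv2.polylines(im,[np.array(pts)],False,(0,255,0),1)
cv2.circle(im,px((-.042,-.205,.141)),4,(0,0,255),1)
cv2.imwrite("pics/w1p.png",im)
E
```

```text
(no output)
```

View pics/w1p.png

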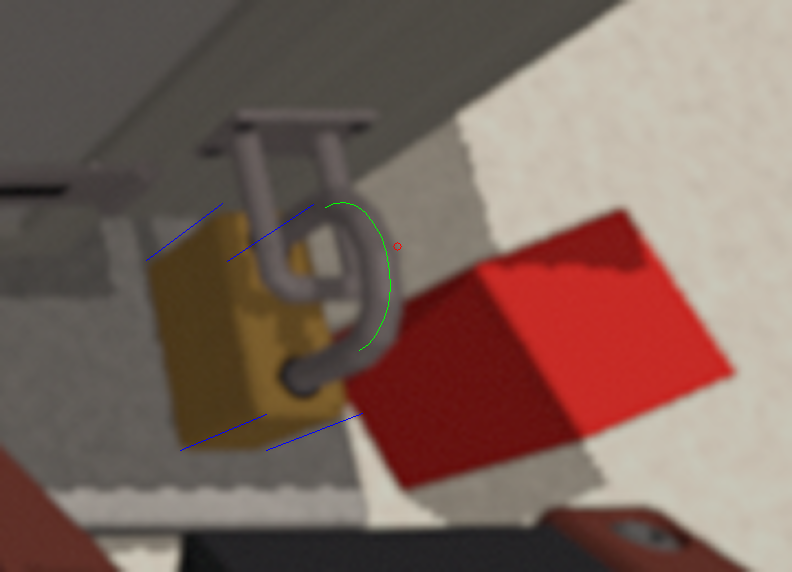

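```bash
python3 - <<'E'
from h import *
P,Rm,s=cur(); q=np.load("case.npy")
H=c2w(q,(*hand(0.01),.16))[0]; R2=target(q[2],np.radians(40),True)
for b in (.1,.05,0): 
    P2=H-R2[:,2]*(.0613+b); print(P2,delta(P,Rm,R2,P2))
E
```

```text
[ 0.45655541 -0.02126777  0.28356297] [0.343 0.144 0.33  0.    0.002 0.003]
[ 0.48854073 -0.01812469  0.24526075] [0.343 0.144 0.53  0.    0.002 0.003]
[ 0.52052605 -0.01498161  0.20695852] [0.344 0.144 0.73  0.    0.002 0.003]
```

Emit:
apply_moves --pt "0.7 0.17 0.07 0.16 0 0 0" --pt "0.6 0.343 0.144 0.33 0 0.002 0.003" --pt "0.6 0.343 0.144 0.43 0 0.002 0.003" --pt "0.6 0.343 0.144 0.53 0 0.002 0.003" --pt "0.6 0.343 0.144 0.63 0 0.002 0.003" --pt "0.6 0.343 0.144 0.72 0 0.002 0.003" --pt "0.6 0.343 0.144 0.72 0 0.002 0.003"

```text
t: 3.3
eef_pos: [0.489, 0.0111, 0.266]
eef_rot: [0.699, -0.624, 0.221, -0.271]
ft_force: [-0.5, -0.0, 0.0]
finger_gap: 0.0523
```

```bash
python3 - <<'E'
from h import *
P,Rm,s=cur(); print(s["joints"].round(2),s["ft_force"])
cv2.imwrite("pics/wrist2.png",bot.camera("wrist")[:,:,::-1])
E
```

```text
[-0.07  0.18  2.29  1.75  0.15 -0.32] [-0.5006408  -0.0228453   0.02590693]
```

View pics/wrist2.png

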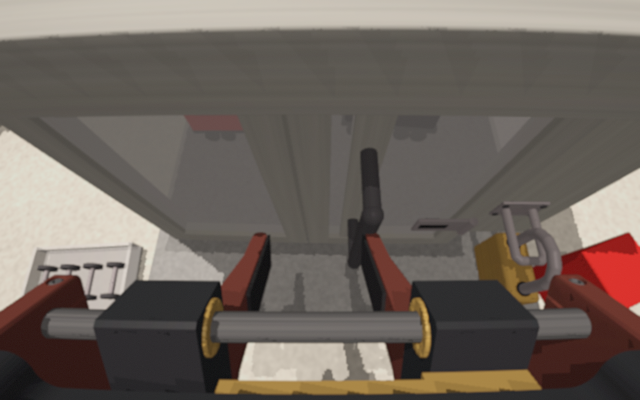

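```bash
cat >> h.py <<'E'
def fk(p,q):
    r0,h,a2,a3,e,L=p; A=q[1]+q[2]
    r=r0+a2*np.sin(q[1])+a3*np.sin(A)+e*np.cos(A); z=h+a2*np.cos(q[1])+a3*np.cos(A)-e*np.sin(A)
    Rm=R.from_euler('ZYZYZ',[q[0],A,q[3],q[4],q[5]+np.pi]).as_matrix() if False else R.from_euler('z',q[0]).as_matrix()@R.from_euler('y',A).as_matrix()@R.from_euler('z',q[3]).as_matrix()@R.from_euler('y',q[4]).as_matrix()@R.from_euler('z',q[5]+np.pi).as_matrix()
    return np.array([r*np.cos(q[0]),r*np.sin(q[0]),z])+L*Rm[:,2],Rm
def ik(p,P,Rm,q0):
    def f(q):
        a,b=fk(p,q); return np.r_[(a-P)*5,(R.from_matrix(b.T@Rm)).as_rotvec()]
    return least_squares(f,q0)
E
python3 - <<'E'
from h import *
P,Rm,s=cur()
D=[([1.27499,.42385,1.63068,0,1.08861,-.01898],[.17065,.6008,.3019]),([.75,.04,1.85,0,1.25,.87],[.32596,.32260,.42028]),([.12,-.16,2.29,-.04,.31,1.63],[.42196,.06108,.36977]),(s["joints"],P)]
print(s["joints"],P)
w=[5,1,1,5]
g=lambda p:np.concatenate([(fk(p,q)[0]-x)*k for (q,x),k in zip(D,w)]+[(np.array(p)-[0,.3,.45,.45,0,.2])*.02])
r=least_squares(g,[0,.3,.45,.45,0,.2]); print(r.x,g(r.x).round(4)); print(fk(r.x,s["joints"])[1]-Rm); np.save("arm.npy",r.x)
E
```

```text
[-0.07302125  0.18003282  2.29141741  1.76728853  0.15310703 -0.33074879] [0.4896571  0.01055349 0.26460432]
[-0.07617579  0.39138973  0.61145799  0.56313314  0.10511097  0.2930749 ] [ 0.057  -0.0172 -0.006   0.0036 -0.0156  0.0125  0.0125 -0.0123  0.0136
 -0.0016 -0.012   0.0007 -0.0015  0.0018  0.0032  0.0023  0.0021  0.0019]
[[-1.66533454e-16 -2.22044605e-16 -3.33066907e-16]
 [ 2.22044605e-16 -1.52655666e-16 -3.74700271e-16]
 [ 2.60208521e-16  3.33066907e-16  0.00000000e+00]]
```

```bash
python3 - <<'E'
import re
t=open('h.py').read()
t=t.replace("r0,h,a2,a3,e,L=p;","r0,h,a2,a3,e,L,y0=p;").replace("np.array([r*np.cos(q[0]),r*np.sin(q[0]),z])","np.array([r*np.cos(q[0])-y0*np.sin(q[0]),r*np.sin(q[0])+y0*np.cos(q[0]),z])")
open('h.py','w').write(t)
E
python3 - <<'E'
from h import *
P,Rm,s=cur()
D=[([1.27499,.42385,1.63068,0,1.08861,-.01898],[.17065,.6008,.3019]),([.75,.04,1.85,0,1.25,.87],[.32596,.32260,.42028]),([.12,-.16,2.29,-.04,.31,1.63],[.42196,.06108,.36977]),(s["joints"],P)]
w=[5,1,1,5]
best=None
for a in (.3,.4,.5,.6):
  for b in (.3,.4,.5,.6):
    g=lambda p:np.concatenate([(fk(p,q)[0]-x)*k for (q,x),k in zip(D,w)]+[(np.array(p)-[0,.3,a,b,0,.2,0])*.002])
    r=least_squares(g,[0,.3,a,b,0,.2,0]); 
    if best is None or r.cost<best.cost: best=r;
r=best
print(r.x.round(4),r.fun.round(4));np.save("arm.npy",r.x)
q=np.load("case.npy")
for tilt in (25,30,35,40):
  qq=None
  for a,psi in ((0,0),(.2,.1),(.4,.3),(.7,.5),(1,.75),(1.2,.9),(1.42,1.05)):
    H=c2w(q,(*hand(a),.16))[0]; Rt=target(q[2]+psi,np.radians(tilt),True)
    if qq is None: qq=[0,.3,2.1,.05,.4,1.5]
    o=ik(r.x,H-Rt[:,2]*.0613,Rt,qq); qq=o.x; print(tilt,a,psi,qq.round(2),round(o.cost,6))
E
```

```text
[-1.000e-04  3.067e-01  5.653e-01  4.830e-01  7.550e-02  2.286e-01
  1.200e-02] [-0.0006  0.0003  0.0001  0.0008 -0.0018 -0.0006  0.0006 -0.0008  0.0002
 -0.0001 -0.0001 -0.     -0.      0.     -0.0001 -0.      0.0002  0.0001
  0.    ]
25 0 0 [-0.08  0.33  2.11  0.27  0.28  1.15] 0.0
25 0.2 0.1 [-0.13  0.31  2.14  0.48  0.3   0.81] 0.0
25 0.4 0.3 [-0.19  0.3   2.16  0.67  0.39  0.39] 0.0
25 0.7 0.5 [-0.21  0.29  2.18  0.74  0.47  0.13] 0.0
25 1 0.75 [-0.18  0.3   2.17  0.74  0.56 -0.07] 0.0
25 1.2 0.9 [-0.12  0.3   2.16  0.73  0.61 -0.14] 0.0
25 1.42 1.05 [-0.04  0.32  2.13  0.71  0.65 -0.19] 0.0
30 0 0 [-0.09  0.33  2.16  0.6   0.16  0.81] 0.0
30 0.2 0.1 [-0.15  0.31  2.19  0.9   0.22  0.38] 0.0
30 0.4 0.3 [-0.22  0.31  2.2   1.01  0.35  0.03] 0.0
30 0.7 0.5 [-0.25  0.3   2.22  1.01  0.46 -0.16] 0.0
30 1 0.75 [-0.22  0.31  2.2   0.94  0.57 -0.3 ] 0.0
30 1.2 0.9 [-0.17  0.32  2.18  0.91  0.62 -0.35] 0.0
30 1.42 1.05 [-0.09  0.34  2.15  0.87  0.67 -0.37] 0.0
35 0 0 [-0.1   0.34  2.21  1.63  0.11 -0.22] 0.0
35 0.2 0.1 [-0.17  0.32  2.24  1.57  0.21 -0.3 ] 0.0
35 0.4 0.3 [-0.25  0.32  2.25  1.39  0.36 -0.36] 0.0
35 0.7 0.5 [-0.29  0.31  2.26  1.27  0.49 -0.45] 0.0
35 1 0.75 [-0.27  0.33  2.23  1.13  0.61 -0.52] 0.0
35 1.2 0.9 [-0.22  0.34  2.21  1.07  0.66 -0.54] 0.0
35 1.42 1.05 [-0.14  0.36  2.17  1.02  0.7  -0.55] 0.0
40 0 0 [-0.11  0.36  2.25 -0.71 -0.2   2.11] 0.0
40 0.2 0.1 [-0.19  0.34  2.29 -1.04 -0.28  2.3 ] 0.0
40 0.4 0.3 [-0.29  0.34  2.29 -1.43 -0.42  2.43] 0.0
40 0.7 0.5 [-0.33  0.34  2.29 -1.65 -0.54  2.44] 0.0
40 1 0.75 [-0.32  0.35  2.26 -1.85 -0.66  2.43] 0.0
40 1.2 0.9 [-0.27  0.37  2.23 -1.93 -0.72  2.42] 0.0
40 1.42 1.05 [-0.19  0.39  2.19 -2.   -0.76  2.43] 0.0
```

```bash
python3 - <<'E'
from h import *
P,Rm,s=cur(); p=np.load("arm.npy"); q=np.load("case.npy"); q0=s["joints"]
H=c2w(q,(*hand(0.01),.16))[0]
print(H)
for tilt in (30,33,36,40,44):
  for psi in (.0,.2,.3):
   for b in (.04,0):
    Rt=target(q[2]+psi,np.radians(tilt),True); Pt=H-Rt[:,2]*(.0613+b)
    o=ik(p,Pt,Rt,q0); print(tilt,psi,b,o.x.round(2),round(o.cost,7))
E
```

```text
[ 0.55974005 -0.0111282   0.16      ]
30 0.0 0.04 [-0.1   0.23  2.18  0.44  0.23  0.97] 0.0
30 0.0 0 [-0.09  0.33  2.16  0.61  0.16  0.8 ] 0.0
30 0.2 0.04 [-0.18  0.25  2.16  0.74  0.35  0.44] 0.0
30 0.2 0 [-0.16  0.34  2.14  0.9   0.28  0.29] 0.0
30 0.3 0.04 [-0.21  0.26  2.14  0.79  0.41  0.28] 0.0
30 0.3 0 [-0.18  0.35  2.13  0.93  0.35  0.15] 0.0
33 0.0 0.04 [-0.11  0.23  2.21  0.72  0.17  0.68] 0.0
33 0.0 0 [-0.1   0.33  2.19  1.13  0.12  0.28] 0.0
33 0.2 0.04 [-0.19  0.25  2.19  0.98  0.32  0.2 ] 0.0
33 0.2 0 [-0.17  0.34  2.17  1.19  0.27 -0.01] 0.0
33 0.3 0.04 [-0.23  0.26  2.17  0.99  0.39  0.07] 0.0
33 0.3 0 [-0.2   0.35  2.16  1.16  0.34 -0.09] 0.0
36 0.0 0.04 [-0.11  0.24  2.25  1.28  0.13  0.12] 0.0
36 0.0 0 [-0.1   0.34  2.22  1.88  0.12 -0.47] 0.0
36 0.2 0.04 [-0.21  0.25  2.22  1.25  0.31 -0.09] 0.0
36 0.2 0 [-0.18  0.35  2.2   1.5   0.28 -0.33] 0.0
36 0.3 0.04 [-0.25  0.27  2.2   1.2   0.39 -0.16] 0.0
36 0.3 0 [-0.22  0.36  2.18  1.39  0.35 -0.33] 0.0
40 0.0 0.04 [-0.13  0.25  2.29  2.12  0.17 -0.72] 0.0
40 0.0 0 [-0.11  0.35  2.26  2.43  0.21 -1.03] 0.0
40 0.2 0.04 [-0.24  0.27  2.26  1.62  0.33 -0.47] 0.0
40 0.2 0 [-0.2   0.37  2.23  1.85  0.33 -0.69] 0.0
40 0.3 0.04 [-0.28  0.28  2.24  1.48  0.42 -0.45] 0.0
40 0.3 0 [-0.24  0.38  2.21  1.66  0.4  -0.62] 0.0
44 0.0 0.04 [-0.14  0.27  2.33  2.49  0.27 -1.11] 0.0
44 0.0 0 [-0.12  0.38  2.29  2.64  0.32 -1.25] 0.0
44 0.2 0.04 [-0.26  0.29  2.3   1.9   0.4  -0.78] 0.0
44 0.2 0 [-0.22  0.39  2.27  2.08  0.41 -0.94] 0.0
44 0.3 0.04 [-0.31  0.3   2.28  1.71  0.47 -0.71] 0.0
44 0.3 0 [-0.27  0.4   2.24  1.87  0.46 -0.85] 0.0
```

```bash
python3 - <<'E'
from h import *
P,Rm,s=cur(); q=np.load("case.npy")
H=c2w(q,(*hand(0.01),.16))[0]
Rt=target(q[2]+.3,np.radians(40),True)
for b in (.08,.04,0):
    Pt=H-Rt[:,2]*(.0613+b); print(Pt,delta(P,Rm,Rt,Pt))
E
```

```text
[ 0.4760116  -0.04632605  0.26824208] [ 0.218  0.049 -0.07  -0.009 -0.074 -0.108]
[ 0.49971393 -0.03636204  0.2376003 ] [ 0.194  0.054  0.088 -0.009 -0.074 -0.108]
[ 0.52341625 -0.02639803  0.20695852] [ 0.17   0.06   0.246 -0.009 -0.074 -0.108]
```

Emit:
apply_moves --pt "0.6 0.11 0.025 -0.07 -0.004 -0.037 -0.054" --pt "0.6 0.218 0.049 -0.07 -0.009 -0.074 -0.108" --pt "0.6 0.218 0.049 -0.07 -0.009 -0.074 -0.108" --pt "0.6 0.205 0.052 0.01 -0.009 -0.074 -0.108" --pt "0.6 0.194 0.054 0.088 -0.009 -0.074 -0.108" --pt "0.6 0.194 0.054 0.088 -0.009 -0.074 -0.108"

```text
t: 4.1
eef_pos: [0.498, -0.0342, 0.2384]
eef_rot: [0.782, -0.521, 0.188, -0.285]
ft_force: [-0.5, -1.1, -1.1]
finger_gap: 0.0528
```

```bash
python3 - <<'E'
from h import *
P,Rm,s=cur(); print(s["joints"].round(2),s["ft_force"]); q=np.load("case.npy")
H=c2w(q,(*hand(0.01),.16))[0]
Rt=target(q[2]+.3,np.radians(40),True)
Pt=H-Rt[:,2]*(.0613); print(Pt,delta(P,Rm,Rt,Pt))
im=bot.camera("wrist")[:,:,::-1].copy(); cv2.imwrite("pics/wrist3.png",im)
for z in (.112,.228): print(proj("wrist",c2w(q,(*hand(.01),z)),(s["eef_pos"],s["eef_rot"])))
E
```

```text
[-0.28  0.28  2.24  1.47  0.42 -0.44] [-0.45029092 -1.09491037 -1.05460036]
[ 0.52341625 -0.02639803  0.20695852] [ 0.011 -0.     0.164  0.001  0.001 -0.001]
[[320.33964674 252.22800703]]
[[322.97438687 193.55090207]]
```

View pics/wrist3.png

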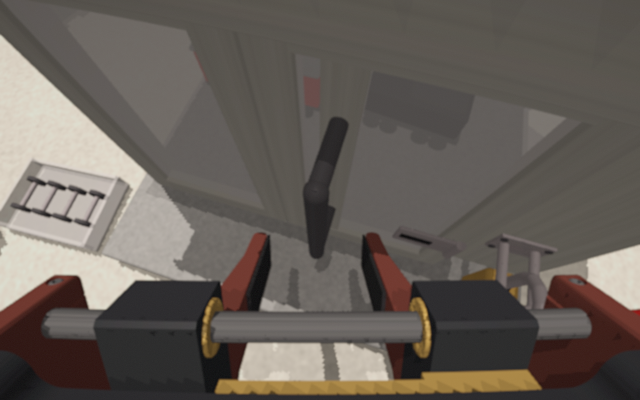

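Emit:
apply_moves --pt "0.6 0 0 0.08 0 0 0" --pt "0.6 0 0 0.16 0 0 0" --pt "0.6 0 0 0.16 0 0 0" --pt "0.1 0 0 0.16 0 0 0" --pt "0.0 0 0 0.16 0 0 0" --pt "0.0 0 0 0.16 0 0 0" --pt "0.0 0 0 0.16 0 0 0" --pt "0.0 0 0 0.16 0 0 0" --squeeze 20

```text
t: 5.15
eef_pos: [0.5213, -0.0247, 0.2086]
eef_rot: [0.782, -0.52, 0.188, -0.286]
ft_force: [-3.2, 4.2, 4.7]
finger_gap: 0.0116
```

```bash
python3 - <<'E'
from h import *
P,Rm,s=cur(); print(s["joints"].round(2),s["ft_force"],s["finger_gap"]); q=np.load("case.npy")
im=bot.camera("wrist")[:,:,::-1].copy(); cv2.imwrite("pics/wrist4.png",im)
print(P+Rm[:,2]*.0613, c2w(q,(*hand(0),.16)))
E
```

```text
[-0.24  0.37  2.22  1.66  0.4  -0.61] [-3.16318857  4.15941141  4.73374054] 0.011584737262663522
[ 0.55759539 -0.00920722  0.16168797] [[ 0.56083209 -0.01050869  0.16      ]]
```

View pics/wrist4.png

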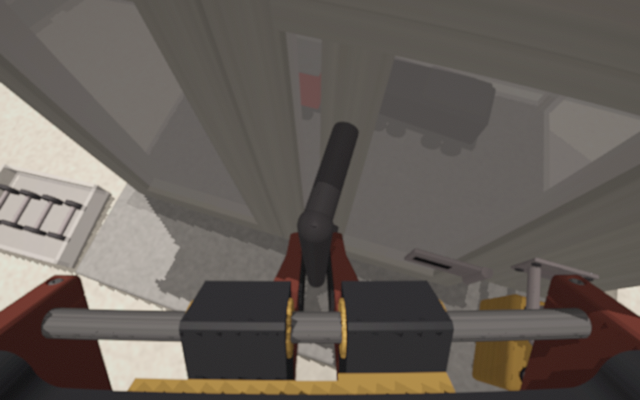

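```bash
cat > plan.py <<'E'
from h import *
import sys
a0,a1,n,psi0,psi1=map(float,sys.argv[1:6])
P,Rm,s=cur(); p=np.load("arm.npy"); q=np.load("case.npy"); G0=P+Rm[:,2]*.0613
h0=c2w(q,(*hand(a0),.16))[0]; q0=s["joints"]
for i in range(1,int(n)+1):
    a=a0+(a1-a0)*i/n; ps=psi0+(psi1-psi0)*i/n
    Rt=target(q[2]+ps,np.radians(40),True); G=G0+c2w(q,(*hand(a),.16))[0]-h0
    Pt=G-Rt[:,2]*.0613; o=ik(p,Pt,Rt,q0); q0=o.x
    print(round(a,2),list(delta(P,Rm,Rt,Pt)),q0.round(2))
E
python3 plan.py 0 .65 10 .3 .6
```

```text
0.07 [np.float64(0.007), np.float64(0.024), np.float64(-0.02), np.float64(-0.0), np.float64(-0.008), np.float64(-0.012)] [-0.26  0.37  2.22  1.62  0.42 -0.62]
0.13 [np.float64(0.011), np.float64(0.046), np.float64(-0.039), np.float64(-0.0), np.float64(-0.017), np.float64(-0.023)] [-0.29  0.36  2.23  1.58  0.45 -0.62]
0.2 [np.float64(0.012), np.float64(0.067), np.float64(-0.057), np.float64(-0.0), np.float64(-0.026), np.float64(-0.034)] [-0.31  0.36  2.23  1.54  0.48 -0.63]
0.26 [np.float64(0.01), np.float64(0.086), np.float64(-0.073), np.float64(-0.001), np.float64(-0.036), np.float64(-0.045)] [-0.32  0.36  2.24  1.51  0.5  -0.63]
0.33 [np.float64(0.005), np.float64(0.103), np.float64(-0.087), np.float64(-0.001), np.float64(-0.045), np.float64(-0.055)] [-0.34  0.36  2.24  1.47  0.52 -0.64]
0.39 [np.float64(-0.003), np.float64(0.118), np.float64(-0.1), np.float64(-0.001), np.float64(-0.054), np.float64(-0.066)] [-0.35  0.36  2.24  1.45  0.54 -0.65]
0.45 [np.float64(-0.014), np.float64(0.131), np.float64(-0.111), np.float64(-0.001), np.float64(-0.063), np.float64(-0.077)] [-0.36  0.35  2.25  1.42  0.56 -0.66]
0.52 [np.float64(-0.028), np.float64(0.142), np.float64(-0.12), np.float64(-0.001), np.float64(-0.072), np.float64(-0.088)] [-0.36  0.35  2.25  1.39  0.58 -0.67]
0.59 [np.float64(-0.044), np.float64(0.151), np.float64(-0.127), np.float64(-0.001), np.float64(-0.082), np.float64(-0.099)] [-0.37  0.35  2.25  1.37  0.6  -0.67]
0.65 [np.float64(-0.063), np.float64(0.158), np.float64(-0.132), np.float64(-0.001), np.float64(-0.091), np.float64(-0.11)] [-0.37  0.35  2.25  1.35  0.61 -0.68]
```

Emit:
apply_moves --pt "0 0.007 0.024 -0.02 0 -0.008 -0.012" --pt "0 0.011 0.046 -0.039 0 -0.017 -0.023" --pt "0 0.012 0.067 -0.057 0 -0.026 -0.034" --pt "0 0.01 0.086 -0.073 -0.001 -0.036 -0.045" --pt "0 0.005 0.103 -0.087 -0.001 -0.045 -0.055" --pt "0 -0.003 0.118 -0.1 -0.001 -0.054 -0.066" --pt "0 -0.014 0.131 -0.111 -0.001 -0.063 -0.077" --pt "0 -0.028 0.142 -0.12 -0.001 -0.072 -0.088" --pt "0 -0.044 0.151 -0.127 -0.001 -0.082 -0.099" --pt "0 -0.063 0.158 -0.132 -0.001 -0.091 -0.11" --pt "0 -0.063 0.158 -0.132 -0.001 -0.091 -0.11"

```text
t: 6.58
eef_pos: [0.4676, -0.0306, 0.2086]
eef_rot: [0.852, -0.397, 0.144, -0.309]
ft_force: [-4.3, -3.8, 7.6]
finger_gap: 0.0118
```

```bash
python3 plan.py .65 1.42 12 .6 1.1 | sed 's/np.float64//g'; python3 - <<'E'
from h import *
P,Rm,s=cur(); print(s["joints"].round(2),s["ft_force"],s["finger_gap"]); q=np.load("case.npy")
cv2.imwrite("pics/wrist5.png",bot.camera("wrist")[:,:,::-1]);cv2.imwrite("pics/top5.png",bot.camera("top")[:,:,::-1])
print(P+Rm[:,2]*.0613, c2w(q,(*hand(.65),.16)))
E
```

```text
0.71 [(-0.02), (-0.0), (0.001), (0.001), (-0.013), (-0.015)] [-0.37  0.35  2.25  1.32  0.64 -0.69]
0.78 [(-0.042), (-0.004), (0.004), (0.001), (-0.026), (-0.031)] [-0.37  0.35  2.25  1.29  0.66 -0.7 ]
0.84 [(-0.066), (-0.01), (0.009), (0.001), (-0.038), (-0.046)] [-0.36  0.36  2.25  1.27  0.67 -0.7 ]
0.91 [(-0.09), (-0.019), (0.016), (0.001), (-0.051), (-0.061)] [-0.35  0.36  2.24  1.24  0.69 -0.71]
0.97 [(-0.116), (-0.031), (0.026), (0.001), (-0.064), (-0.076)] [-0.34  0.36  2.24  1.22  0.71 -0.71]
1.03 [(-0.143), (-0.045), (0.038), (0.001), (-0.077), (-0.092)] [-0.33  0.36  2.23  1.2   0.72 -0.72]
1.1 [(-0.171), (-0.062), (0.052), (0.001), (-0.09), (-0.107)] [-0.31  0.36  2.23  1.18  0.73 -0.72]
1.16 [(-0.2), (-0.082), (0.069), (0.001), (-0.102), (-0.122)] [-0.29  0.37  2.22  1.16  0.75 -0.72]
1.23 [(-0.229), (-0.103), (0.087), (0.001), (-0.115), (-0.137)] [-0.27  0.37  2.21  1.15  0.76 -0.72]
1.29 [(-0.259), (-0.128), (0.107), (0.001), (-0.128), (-0.153)] [-0.25  0.38  2.2   1.13  0.77 -0.72]
1.36 [(-0.289), (-0.154), (0.129), (0.001), (-0.141), (-0.168)] [-0.22  0.38  2.19  1.12  0.78 -0.72]
1.42 [(-0.319), (-0.183), (0.153), (0.001), (-0.153), (-0.183)] [-0.19  0.39  2.18  1.1   0.79 -0.71]
[-0.37  0.35  2.25  1.35  0.61 -0.68] [-4.26634847 -3.76953568  7.60794912] 0.011795929661790074
[ 0.49776883 -0.00531324  0.1616303 ] [[ 0.50111154 -0.00599431  0.16      ]]
```

View pics/wrist5.png

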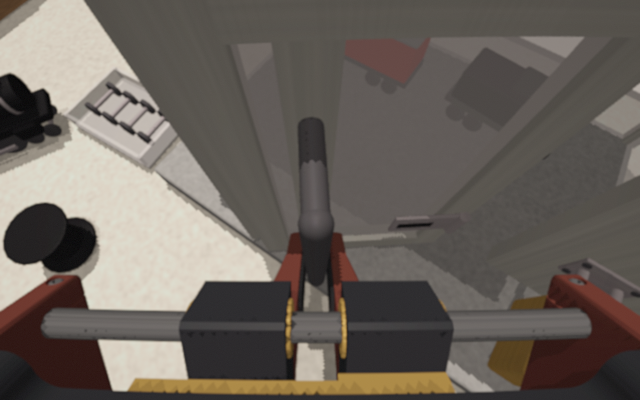

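View pics/top5.png

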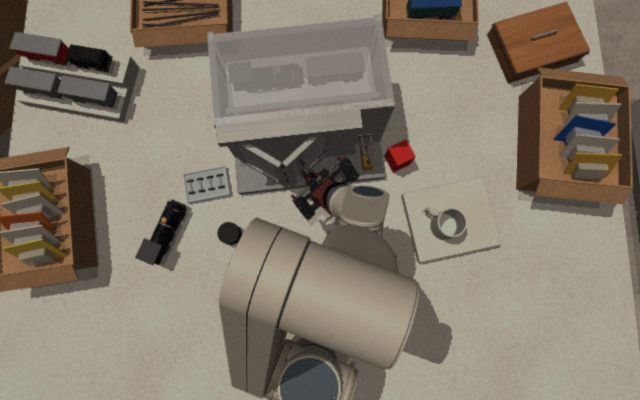

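Door is half folded, bar firmly in the pads. Continue the arc.

Emit:
apply_moves --pt "0 -0.02 0 0.001 0.001 -0.013 -0.015" --pt "0 -0.042 -0.004 0.004 0.001 -0.026 -0.031" --pt "0 -0.066 -0.01 0.009 0.001 -0.038 -0.046" --pt "0 -0.09 -0.019 0.016 0.001 -0.051 -0.061" --pt "0 -0.116 -0.031 0.026 0.001 -0.064 -0.076" --pt "0 -0.143 -0.045 0.038 0.001 -0.077 -0.092" --pt "0 -0.171 -0.062 0.052 0.001 -0.09 -0.107" --pt "0 -0.2 -0.082 0.069 0.001 -0.102 -0.122" --pt "0 -0.229 -0.103 0.087 0.001 -0.115 -0.137" --pt "0 -0.259 -0.128 0.107 0.001 -0.128 -0.153" --pt "0 -0.289 -0.154 0.129 0.001 -0.141 -0.168" --pt "0 -0.319 -0.183 0.153 0.001 -0.153 -0.183"

```text
t: 8.18
eef_pos: [0.463, 0.0694, 0.2085]
eef_rot: [0.923, -0.174, 0.064, -0.336]
ft_force: [1.7, -2.2, 6.4]
finger_gap: 0.0117
```

```bash
python3 plan.py 1.42 1.44 1 1.1 1.1 | sed 's/np.float64//g'; python3 - <<'E'
from h import *
P,Rm,s=cur(); print(s["joints"].round(2),s["ft_force"],s["finger_gap"]); q=np.load("case.npy")
cv2.imwrite("pics/wrist6.png",bot.camera("wrist")[:,:,::-1]);cv2.imwrite("pics/top6.png",bot.camera("top")[:,:,::-1])
print(P+Rm[:,2]*.0613, c2w(q,(*hand(1.42),.16)))
E
```

```text
1.44 [(-0.004), (-0.012), (0.01), (-0.0), (-0.0), (0.0)] [-0.18  0.39  2.18  1.11  0.78 -0.71]
[-0.19  0.39  2.17  1.1   0.79 -0.71] [ 1.70112943 -2.22471425  6.41763516] 0.011650018577194849
[0.4773464  0.10609485 0.16161241] [[0.47964992 0.10489917 0.16      ]]
```

View pics/wrist6.png

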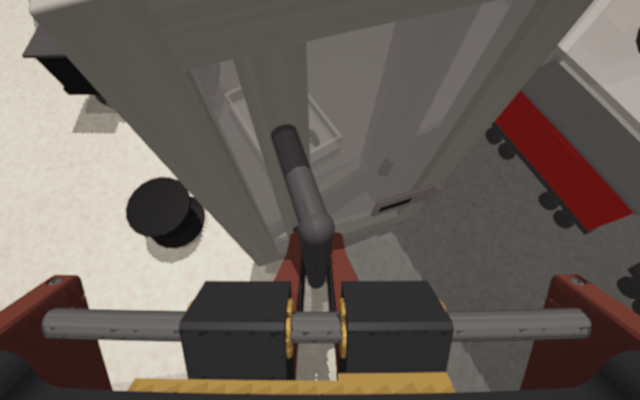

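View pics/top6.png

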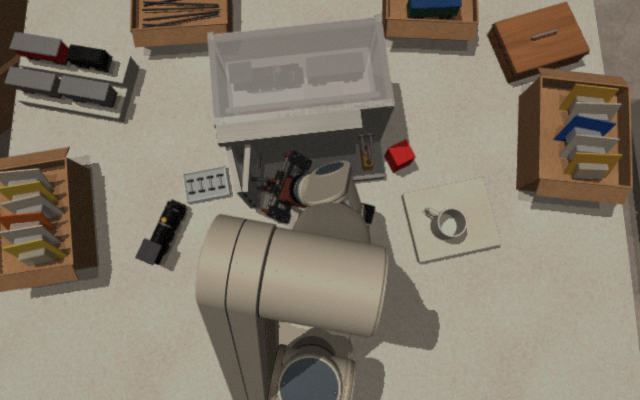

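Emit:
apply_moves --pt "0 -0.004 -0.012 0.01 0 0 0" --pt "0 -0.007 -0.024 0.02 0 0 0" --pt "0 -0.007 -0.028 0.024 0 0 0" --pt "0 -0.007 -0.028 0.024 0 0 0"

```text
t: 8.78
eef_pos: [0.4639, 0.0771, 0.2082]
eef_rot: [0.923, -0.175, 0.064, -0.335]
ft_force: [-6.3, -12.1, 10.9]
finger_gap: 0.0114
```

Emit:
apply_moves --pt "0.45 -0.007 -0.022 0.018 0 0 0" --pt "0.45 -0.007 -0.022 0.018 0 0 0" --pt "0.45 -0.007 -0.022 0.018 0 0 0" --pt "0.45 -0.007 -0.022 0.018 0 0 0" --pt "0.45 -0.007 -0.022 -0.06 0 0 0" --pt "0.45 -0.007 -0.022 -0.14 0 0 0" --pt "0.45 -0.007 -0.022 -0.26 0 0 0" --pt "0.45 -0.007 -0.022 -0.38 0 0 0" --pt "0.45 -0.007 -0.022 -0.5 0 0 0" --pt "0.45 -0.007 -0.022 -0.5 0 0 0"

```text
t: 10.02
eef_pos: [0.4355, 0.0067, 0.3087]
eef_rot: [0.923, -0.175, 0.066, -0.336]
ft_force: [0.1, 0.1, -0.0]
finger_gap: 0.0391
```

```bash
python3 - <<'E'
from h import *
P,Rm,s=cur(); p=np.load("arm.npy"); print(P,s["joints"].round(2),s["ft_force"],s["finger_gap"]); q=np.load("case.npy")
cv2.imwrite("pics/wrist7.png",bot.camera("wrist")[:,:,::-1]);cv2.imwrite("pics/scene7.png",bot.camera("scene")[:,:,::-1])
# press poses: lowest tip corner over bow
for tilt in (30,35,40,45):
  for psi in (0,.2,-.2):
    Rt=target(q[2]+psi,np.radians(tilt),True)
    o=None
    for dz in (.06,-.02):
        tip=c2w(q,(-.042,-.205,.141+dz))[0]-Rt[:,1]*.01   # corner with +tool y is lower? 
        o=ik(p,tip-Rt[:,2]*.08,Rt,s["joints"] if o is None else o.x); print(tilt,psi,dz,o.x.round(2),round(o.cost,6),Rt[:,1].round(2))
E
```

```text
[0.43552928 0.00670469 0.30867743] [-0.36  0.17  2.14  0.86  1.02 -0.52] [ 0.14016172  0.14574639 -0.00965529] 0.039115357312380146
30 0 0.06 [-0.43  0.29  2.01  0.6   0.46  0.55] 0.0 [-0.86 -0.08 -0.5 ]
30 0 -0.02 [-0.43  0.43  2.05  0.92  0.32  0.21] 0.0 [-0.86 -0.08 -0.5 ]
30 0.2 0.06 [-0.47  0.31  1.97  0.69  0.58  0.27] 0.0 [-0.83 -0.25 -0.5 ]
30 0.2 -0.02 [-0.47  0.45  2.02  0.92  0.45  0.  ] 0.0 [-0.83 -0.25 -0.5 ]
30 -0.2 0.06 [-0.37  0.27  2.03  0.38  0.36  0.98] 0.0 [-0.86  0.09 -0.5 ]
30 -0.2 -0.02 [-0.37  0.42  2.07  0.75  0.19  0.59] 0.0 [-0.86  0.09 -0.5 ]
35 0 0.06 [-0.45  0.28  2.06  0.88  0.4   0.27] 0.0 [-0.82 -0.08 -0.57]
35 0 -0.02 [-0.45  0.43  2.1   1.36  0.31 -0.24] 0.0 [-0.82 -0.08 -0.57]
35 0.2 0.06 [-0.51  0.31  2.02  0.91  0.55  0.04] 0.0 [-0.78 -0.24 -0.57]
35 0.2 -0.02 [-0.51  0.46  2.06  1.2   0.46 -0.3 ] 0.0 [-0.78 -0.24 -0.57]
35 -0.2 0.06 [-0.38  0.26  2.08  0.68  0.26  0.68] 0.0 [-0.81  0.08 -0.57]
35 -0.2 -0.02 [-0.38  0.42  2.13  1.57  0.16 -0.23] 0.0 [-0.81  0.08 -0.57]
40 0 0.06 [-0.48  0.29  2.11  1.22  0.38 -0.09] 0.0 [-0.76 -0.07 -0.64]
40 0 -0.02 [-0.48  0.45  2.14  1.75  0.36 -0.65] 0.0 [-0.76 -0.07 -0.64]
40 0.2 0.06 [-0.54  0.32  2.06  1.14  0.56 -0.21] 0.0 [-0.73 -0.22 -0.64]
40 0.2 -0.02 [-0.54  0.47  2.09  1.45  0.5  -0.57] 0.0 [-0.73 -0.22 -0.64]
40 -0.2 0.06 [-0.4   0.27  2.14  1.26  0.2   0.09] 0.0 [-0.76  0.08 -0.64]
40 -0.2 -0.02 [-0.4   0.44  2.18  2.23  0.24 -0.9 ] 0.0 [-0.76  0.08 -0.64]
45 0 0.06 [-0.5   0.3   2.15  1.57  0.41 -0.45] 0.0 [-0.7  -0.07 -0.71]
45 0 -0.02 [-0.5   0.48  2.19  2.01  0.46 -0.94] 0.0 [-0.7  -0.07 -0.71]
45 0.2 0.06 [-0.58  0.33  2.1   1.35  0.59 -0.44] 0.0 [-0.68 -0.21 -0.71]
45 0.2 -0.02 [-0.58  0.5   2.13  1.65  0.58 -0.8 ] 0.0 [-0.68 -0.21 -0.71]
45 -0.2 0.06 [-0.41  0.28  2.19  1.94  0.23 -0.6 ] 0.0 [-0.7   0.07 -0.71]
45 -0.2 -0.02 [-0.41  0.46  2.22  2.51  0.37 -1.19] 0.0 [-0.7   0.07 -0.71]
```

View pics/wrist7.png

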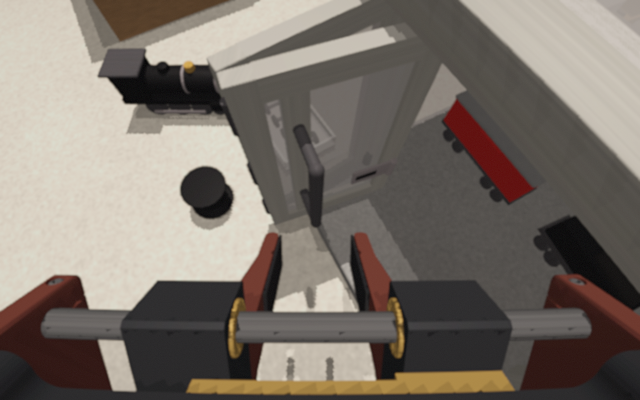

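View pics/scene7.png

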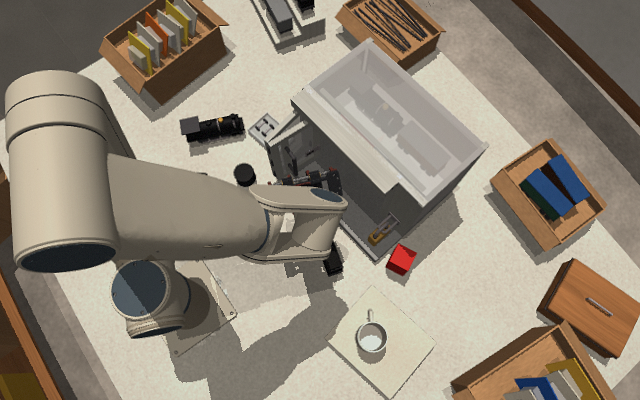

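```bash
cat > press.py <<'E'
from h import *
P,Rm,s=cur(); p=np.load("arm.npy"); q=np.load("case.npy"); q0=s["joints"]
print(P,q0.round(2),s["ft_force"].round(1))
Rt=target(q[2]+.2,np.radians(35),True)
for dz,b in ((.05,.06),(.03,0),(0,0),(-.014,0),(-.018,0)):
    tip=c2w(q,(-.042,-.205,.141+dz))[0]-Rt[:,1]*.01
    Pt=tip-Rt[:,2]*(.08+b); o=ik(p,Pt,Rt,q0); q0=o.x
    print(dz,b,Pt.round(4),delta(P,Rm,Rt,Pt).tolist(),q0.round(2),round(o.cost,6))
E
python3 press.py
```

```text
[0.4349011  0.00778898 0.30715631] [-0.36  0.17  2.14  0.86  1.02 -0.52] [-0.6 -0.2 -0.9]
0.05 0.06 [ 0.5105 -0.1906  0.3114] [0.573, 0.47, -0.416, -0.039, 0.261, 0.34] [-0.56  0.21  2.04  0.82  0.64  0.1 ] 0.0
0.03 0 [ 0.5434 -0.1805  0.2423] [0.68, 0.582, -0.149, -0.039, 0.261, 0.34] [-0.51  0.36  2.03  1.    0.51 -0.07] 0.0
0 0 [ 0.5434 -0.1805  0.2123] [0.68, 0.659, -0.057, -0.039, 0.261, 0.34] [-0.51  0.42  2.05  1.12  0.48 -0.2 ] 0.0
-0.014 0 [ 0.5434 -0.1805  0.1983] [0.68, 0.695, -0.014, -0.039, 0.261, 0.34] [-0.51  0.44  2.05  1.17  0.47 -0.27] 0.0
-0.018 0 [ 0.5434 -0.1805  0.1943] [0.68, 0.705, -0.002, -0.039, 0.261, 0.34] [-0.51  0.45  2.06  1.19  0.46 -0.29] 0.0
```

Emit:
apply_moves --pt "0.3 0.1 0.08 -0.15 0 0 0" --pt "0 0.2 0.16 -0.25 -0.005 0.05 0.06" --pt "0 0.3 0.25 -0.35 -0.01 0.1 0.13" --pt "0 0.4 0.33 -0.416 -0.02 0.15 0.2" --pt "0 0.5 0.41 -0.416 -0.03 0.2 0.27" --pt "0 0.573 0.47 -0.416 -0.039 0.261 0.34" --pt "0 0.573 0.47 -0.416 -0.039 0.261 0.34" --pt "0 0.573 0.47 -0.416 -0.039 0.261 0.34" --pt "0 0.573 0.47 -0.416 -0.039 0.261 0.34"

```text
t: 11.25
eef_pos: [0.5106, -0.1903, 0.3118]
eef_rot: [0.768, -0.566, 0.179, -0.242]
ft_force: [0.4, -0.1, -0.5]
finger_gap: 0.0005
```

```bash
python3 press.py;  python3 - <<'E'
from h import *
P,Rm,s=cur(); q=np.load("case.npy")
im=bot.camera("wrist")[:,:,::-1].copy(); cv2.imwrite("pics/wrist8.png",im)
print(proj("wrist",c2w(q,[(-.042,-.205,.141),(-.042,-.205,.03)]),(s["eef_pos"],s["eef_rot"])),s["finger_gap"])
E
```

```text
[ 0.51064448 -0.19032069  0.31175109] [-0.56  0.21  2.04  0.82  0.64  0.1 ] [ 0.4 -0.1 -0.5]
0.05 0.06 [ 0.5105 -0.1906  0.3114] [0.001, 0.001, 0.001, -0.0, 0.001, 0.001] [-0.56  0.21  2.04  0.82  0.64  0.1 ] 0.0
0.03 0 [ 0.5434 -0.1805  0.2423] [0.001, 0.047, 0.306, -0.0, 0.001, 0.001] [-0.51  0.36  2.03  1.    0.51 -0.07] 0.0
0 0 [ 0.5434 -0.1805  0.2123] [0.001, 0.116, 0.404, -0.0, 0.001, 0.001] [-0.51  0.42  2.05  1.12  0.48 -0.2 ] 0.0
-0.014 0 [ 0.5434 -0.1805  0.1983] [0.001, 0.148, 0.45, -0.0, 0.001, 0.001] [-0.51  0.44  2.05  1.17  0.47 -0.27] 0.0
-0.018 0 [ 0.5434 -0.1805  0.1943] [0.001, 0.158, 0.463, -0.0, 0.001, 0.001] [-0.51  0.45  2.06  1.19  0.46 -0.29] 0.0
[[316.97547835 239.58612701]
 [316.67105383 255.1352403 ]] 0.00046968015660891306
```

View pics/wrist8.png

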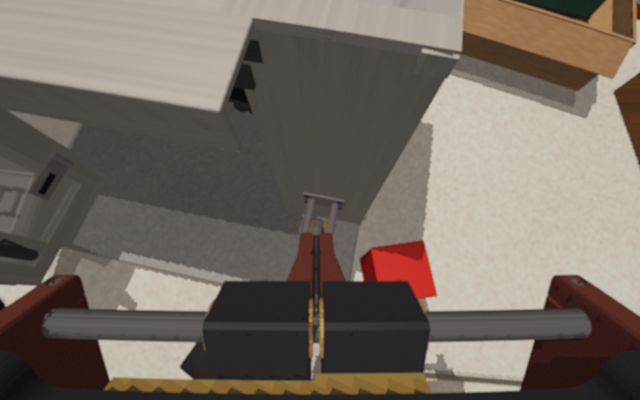

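Emit:
apply_moves --pt "0 0.003 0.02 0.15 0 0 0" --pt "0 0.003 0.047 0.306 0 0 0" --pt "0 0.003 0.047 0.306 0 0 0" --pt "0 0.003 0.08 0.355 0 0 0" --pt "0 0.003 0.1 0.381 0 0 0" --pt "0 0.003 0.1 0.381 0 0 0"

```text
t: 12.05
eef_pos: [0.5434, -0.1817, 0.2199]
eef_rot: [0.767, -0.567, 0.179, -0.242]
ft_force: [0.3, -0.5, 0.4]
finger_gap: 0.0004
```

```bash
python3 press.py;  python3 - <<'E'
from h import *
for n in ("scene","top"):
  im=bot.camera(n)[:,:,::-1].copy(); im=im[150:280,300:460] if n=="scene" else im[80:210,300:460]; cv2.imwrite(f"pics/{n}9.png",cv2.resize(im,None,fx=4.5,fy=4.5,interpolation=cv2.INTER_CUBIC))
E
```

```text
[ 0.54342702 -0.1816741   0.21988959] [-0.51  0.4   2.04  1.09  0.49 -0.17] [ 0.3 -0.5  0.4]
0.05 0.06 [ 0.5105 -0.1906  0.3114] [-0.004, -0.099, -0.378, -0.0, -0.0, 0.0] [-0.56  0.21  2.04  0.82  0.64  0.1 ] 0.0
0.03 0 [ 0.5434 -0.1805  0.2423] [-0.004, -0.053, -0.073, -0.0, -0.0, 0.0] [-0.51  0.36  2.03  1.    0.51 -0.07] 0.0
0 0 [ 0.5434 -0.1805  0.2123] [-0.004, 0.016, 0.026, -0.0, -0.0, 0.0] [-0.51  0.42  2.05  1.12  0.48 -0.2 ] 0.0
-0.014 0 [ 0.5434 -0.1805  0.1983] [-0.004, 0.049, 0.072, -0.0, -0.0, 0.0] [-0.51  0.44  2.05  1.17  0.47 -0.27] 0.0
-0.018 0 [ 0.5434 -0.1805  0.1943] [-0.004, 0.058, 0.085, -0.0, -0.0, 0.0] [-0.51  0.45  2.06  1.19  0.46 -0.29] 0.0
```

View pics/scene9.png

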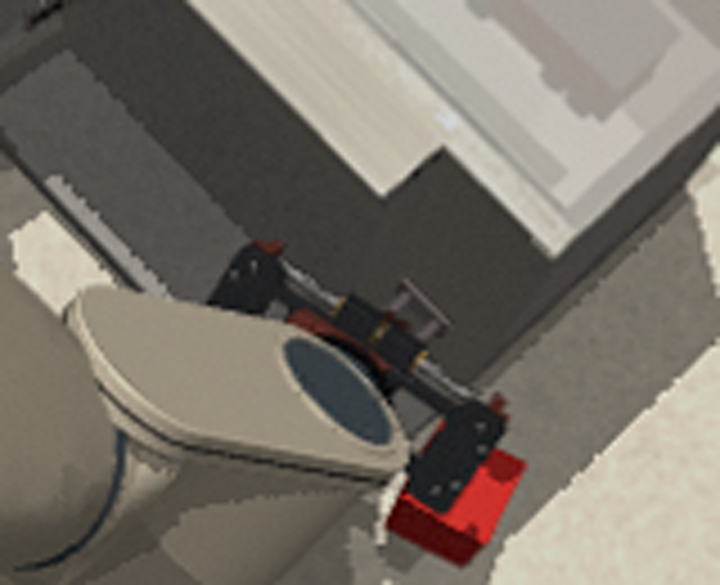

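View pics/top9.png

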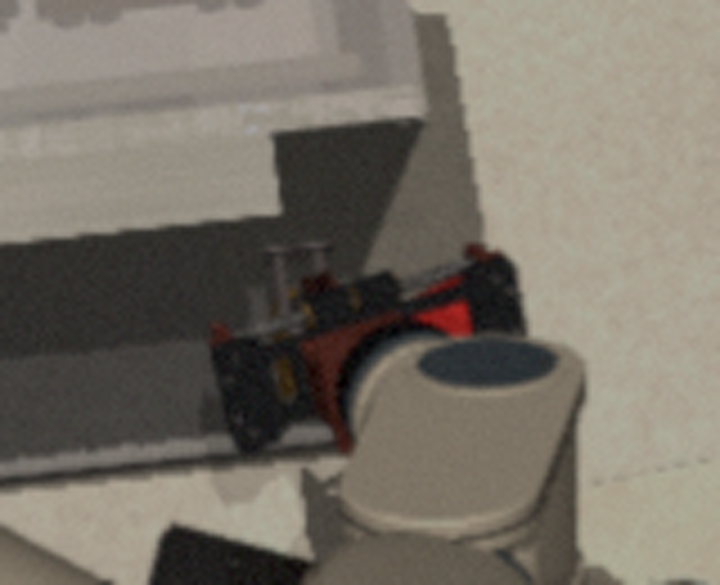

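```bash
python3 - <<'E'
from h import *
P,Rm,s=cur(); q=np.load("case.npy"); tip=P+Rm[:,2]*.08
for z in (.09,.105,.12):
    w=c2w(q,(.008,-.205,z)); print(z,(proj("top",w)[0]-[300,80])*4.5,(proj("scene",w)[0]-[300,150])*4.5)
print("tip",(proj("top",tip)[0]-[300,80])*4.5,(proj("scene",tip)[0]-[300,150])*4.5)
# bow in first-images measurement: shackle pixel in wrist1 not stored; scene bow
w=c2w(q,(-.042,-.205,.141)); print((proj("top",w)[0]-[300,80])*4.5,(proj("scene",w)[0]-[300,150])*4.5)
E
```

```text
0.09 [294.4712019  254.17031562] [420.00114144 313.57123983]
0.105 [296.64429356 247.15712786] [423.60534846 307.1002596 ]
0.12 [298.86266995 239.99718875] [427.28762427 300.48721917]
tip [312.78803206 287.69225567] [387.66635036 327.67521367]
[312.73759385 306.96450334] [375.17890104 342.68315209]
```

Emit:
apply_moves --pt "0 -0.002 0.016 0.026 0 0 0" --pt "0 -0.002 0.028 0.043 0 0 0" --pt "0 -0.002 0.04 0.06 0 0 0" --pt "0 -0.002 0.049 0.072 0 0 0" --pt "0 -0.002 0.056 0.081 0 0 0" --pt "0 -0.002 0.056 0.081 0 0 0"

```text
t: 12.9
eef_pos: [0.5452, -0.1809, 0.1964]
eef_rot: [0.767, -0.566, 0.18, -0.243]
ft_force: [4.2, 4.5, 9.0]
finger_gap: 0.0003
```

Emit:
apply_moves --pt "0 0 0.007 0.01 0 0 0" --pt "0 0 0.007 0.01 0 0 0"

```text
t: 13.15
eef_pos: [0.5464, -0.1807, 0.1952]
eef_rot: [0.766, -0.566, 0.181, -0.245]
ft_force: [0.9, 6.4, 21.1]
finger_gap: 0.0004
```

Emit:
apply_moves --pt "0 0 0.007 0.01 0 0 0" --pt "0 0 0.007 0.01 0 0 0"

```text
t: 13.4
eef_pos: [0.5474, -0.1809, 0.194]
eef_rot: [0.766, -0.565, 0.183, -0.246]
ft_force: [-2.9, 7.2, 35.0]
finger_gap: 0.0004
```

Emit:
apply_moves --pt "0 0 -0.03 -0.045 0 0 0" --pt "0 0 -0.115 -0.164 0 0 0" --pt "0 0 -0.115 -0.25 0 0 0" --pt "0 -0.2 -0.115 -0.4 0 0 0" --pt "0 -0.4 -0.115 -0.55 0 0 0" --pt "0 -0.6 -0.115 -0.6 0 0 0" --pt "0 -0.6 -0.115 -0.6 0 0 0" --pt "0 -0.6 -0.115 -0.6 0 0 0"

```text
t: 14.4
eef_pos: [0.4403, -0.0561, 0.3281]
eef_rot: [0.767, -0.566, 0.179, -0.242]
ft_force: [-0.7, 0.7, 1.1]
finger_gap: 0.0002
```

```bash
python3 - <<'E'
from h import *
P,Rm,s=cur(); q=np.load("case.npy"); pose=(s["eef_pos"],s["eef_rot"]); print(P,s["joints"].round(2),s["ft_force"])
im=bot.camera("wrist")[:,:,::-1].copy(); cv2.imwrite("pics/wrist10.png",im)
for z in (.141,.127): print(proj("wrist",c2w(q,(-.042,-.205,z)),pose))
for n in ("scene","top"): cv2.imwrite(f"pics/{n}10.png",bot.camera(n)[:,:,::-1])
E
```

```text
[ 0.44030788 -0.05606719  0.32808817] [-0.33 -0.01  2.25  0.75  0.51  0.35] [-0.69438888  0.66205926  1.12664784]
[[462.73880447 215.14340358]]
[[456.79168831 218.51321837]]
```

View pics/wrist10.png

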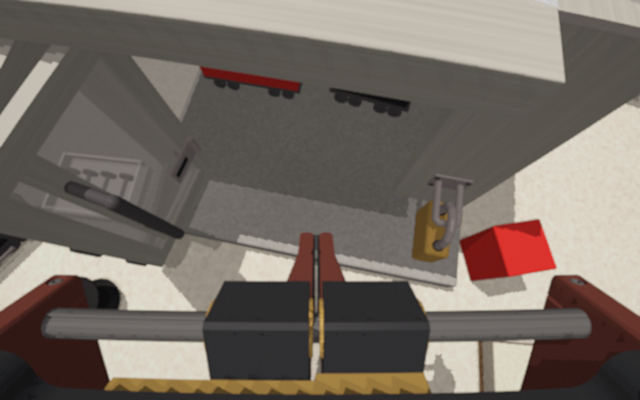

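View pics/scene10.png

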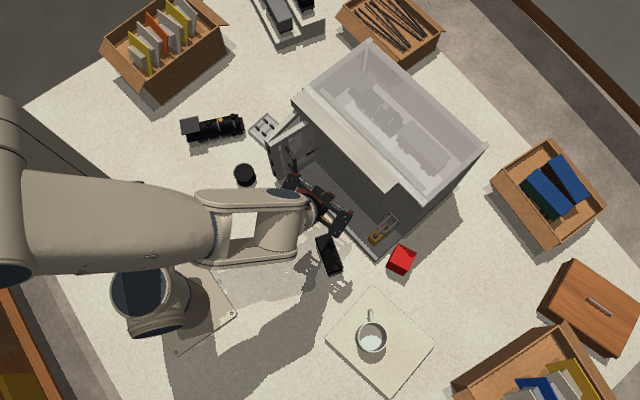

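```bash
python3 - <<'E'
from h import *
s=bot.read_state(); q=np.load("case.npy"); pose=(s["eef_pos"],s["eef_rot"])
im=cv2.imread("pics/wrist10.png"); im=cv2.resize(im[160:280,390:520],None,fx=4.8,fy=4.8,interpolation=cv2.INTER_CUBIC)
for d,col in ((0,(0,255,0)),(.014,(0,0,255))):
    t=np.linspace(0,np.pi,20)
    c=[(-.042-.022*np.cos(k),-.205,.114-d+.022*np.sin(k)) for k in t]; c=[(c[0][0],-.205,.086)]+c
    pts=(proj("wrist",c2w(q,c),pose)-[390,160])*4.8
    cv2.polylines(im,[pts.astype(np.int32)],False,col,1)
cv2.imwrite("pics/w10z.png",im)
E
```

```text
(no output)
```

View pics/w10z.png

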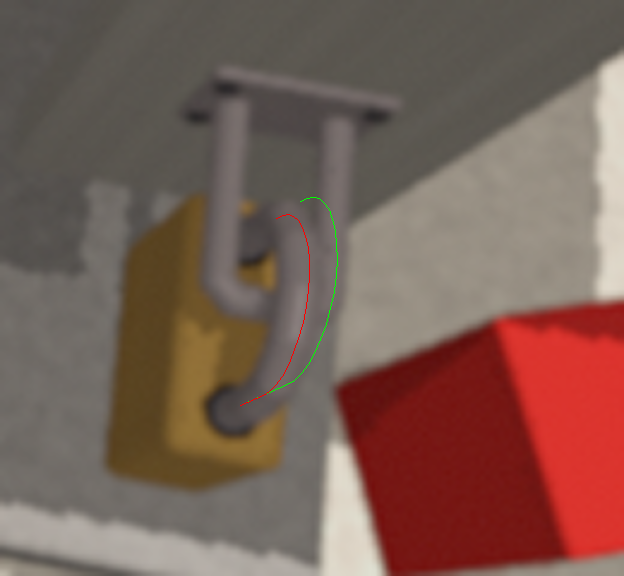

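View pics/top10.png

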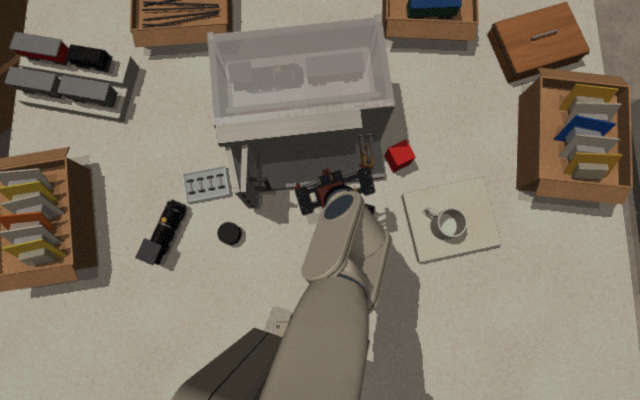

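```bash
python3 - <<'E'
from h import *
s=bot.read_state(); q=np.load("case.npy"); pose=(s["eef_pos"],s["eef_rot"])
for a in (1.3,1.38,1.45): print(a,proj("wrist",c2w(q,[(*hand(a),.112),(*hand(a),.228)]),pose).round(0).tolist())
a=bot.read_state(); print(a["ft_force"],a["joint_vel"].round(3))
E
```

```text
1.3 [[204.0, 242.0], [149.0, 214.0]]
1.38 [[191.0, 237.0], [131.0, 208.0]]
1.45 [[180.0, 233.0], [115.0, 201.0]]
[-0.11930336  0.45231296  0.04952439] [-0.002  0.001  0.003 -0.003  0.001  0.004]
```

```bash
python3 -c "
from bench import bot
print(bot.close_job())"
```

```text
the job is handed in; nothing more can be done
None
```

I opened the display case and locked the padlock, then handed the job in about 14.5 s into the 48 s limit. The hand-in reports no verdict.

- **Door:** I gripped the bar handle with the gripper tilted 40° and drew the door round to its stop. The last wrist picture puts the bar's ends at (180, 234) and (115, 200). That matches a fold angle of about 1.45 rad, so the door stayed fully back after I let go.
- **Padlock:** I pressed the bow straight down with closed fingers until the force reached 35 N, with hardly any further movement. In the wrist picture the shackle sits at the locked height (14 mm in) and stayed down after I lifted off.
- **Bystanders:** The models, boxes and other things look unmoved in the last scene and top pictures. I compared them by eye and did not measure each one.
- **Robot:** The arm was clear of everything, with the wrist force near zero.

One check disagreed at first: my initial fit of the case pose was out by about 12 pixels at the pelmet. The case's body is not centred on the door but sits 34 mm to the right. Once I allowed for that, the pelmet, handle and padlock all agreed to within a few millimetres.

The first approach to the handle also stopped short of its target, near a wrist singularity. I corrected it by turning the gripper 0.3 rad before gripping.

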